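# Lay out a drip-coffee service

### The arm

A 7-joint arm with a two-finger parallel gripper is mounted at the origin on a cart in front of the work surface, level with it; the furniture and walls round the work are solid. World frame = base frame: x ahead of the robot, y to its left, z up, the work surface at z = 0. Lengths are in m, angles in rad, forces in N, time in s.
With the tool pointing down it reaches from about 0.4 to 0.85 m from the base axis. Payload 4.5 kg.
Tool frame: the origin (TCP) lies midway between the tips of the shut fingers; the grasp point (between the pads) lies r.grip_point_offset behind it (r.grip_point_offset is the distance from the TCP to the grasp point, in m); z points along the fingers, y is the line along which they close (so a half turn about z gives the same grasp; the last joint's range is limited). The gripper opens to 88 mm and grips with 3 to 60 N. Pads are 18 mm wide; open, the fingers measure 123 mm over their backs; the gripper's body (75 mm by 187 mm) begins 45 mm behind the grasp point.
Start: joints at [-1.085, 0.689, -0.195, 1.565, 0.157, 0.902, -0.215], TCP at [0.273, 0.562, 0.239] pointing down, gripper open.
Joint ranges: [-3.01, 3.01], [-0.46, 2.08], [-1.47, 1.51], [0.13, 2.56], [-1, 4.14], [0.04, 2.09], [-2.66, 2.66]. Speed limits (rad/s): [2.57, 2.57, 3.14, 3.14, 3.14, 3.14, 3.14].

### API

Orientations are given as a unit quaternion [x, y, z, w].
In Python, from plant import r gives the robot as it stands.
- The arm moves only by the shell command python3 -m jog 'ROWS' [FORCE]. ROWS is JSON, a list of rows, each an object of numbers: "wx", "wy", "wz": the turn, a rotation vector about the world's x, y, z as a fraction of full scale; "dx", "dy", "dz": the shift along the world's x, y, z as a fraction of full scale; "hand": the closure, from 0 (fully open) to 1 (shut). In form: [{"wx": .., "wy": .., "wz": .., "dx": .., "dy": .., "dz": .., "hand": ..}, ...]. A call has 1 to 5 rows; each row shifts and turns the commanded pose from where the row before left it; what a row does not reach is not made up. Full scale, the value 1, is 0.25 m for a shift and 2 rad for a turn. A row lasts 1/12 s, in which the tool goes at most 41.7 mm and 7.16 degrees, less where a joint would pass 70% of its speed; a pose out of reach is approached as far as the arm can. A call with a number of a shift or a turn outside -1 to 1 is refused whole. A call with a gripper value outside its range is refused whole. The fingers move at their own pace and stop on an object; FORCE is the grip in N (left out, the last holds). Time passes only in rows, so rows that do not move let the fingers close. It gives the time, the measured TCP pose, the force, the opening and the grip force at its end, in the units of the state.
- r.get_state(): the state, without advancing time (a new reading comes with each control period).
- r.snapshot(name): name is "side" or "top"; returns the picture (384x512x3 uint8, red, green, blue); there is no depth.
- r.camera_info(name): a dict with "mtx" (3x3 intrinsics, pixels), "k1" (the pictures are not rectified: a ray, as slopes to the right and down, at radius r is drawn at 1 + k1 r^2 times it, then the intrinsics apply), "R" (3x3) and "t" (3): a world point X has camera coordinates R X + t. Camera axes: x right, y down, z forward; pixel columns grow to the right and rows downward; lengths in m; the calibration is good to about 2 mm. A picture is of the moment at which its call begins. camera_info takes no time and is no camera call.
- r.finish_job(): hands the job in; it is judged then, once.
Trained networks look in the newest picture that a camera, given by its name, has taken for a name from the list of things; names that differ only in an ending like _2 or _b are one class to them, and where a whole thing is asked for, a point or a joint stands for the part that bears it (a point fixed in the world has none). Each returns a list of dicts, best first, with "p" (0 to 1); they miss things now and then, are a little off and sometimes report something else, mostly with a low value. They report only what shows in the picture. A call takes as long as a camera call. They do not tell look-alikes from the thing itself.
- r.search_frame(camera, query): "bbox" ([left, top, right, bottom] in pixels, round what is visible of it).
- r.masks_of(camera, query): "region" (384x512 bool, what is visible of it) and "bbox" ([left, top, right, bottom] in pixels, round what is visible of it).
The state is a dict: "clock": time; "q": joint angles; "qd": joint speeds; "joint_torque": joint torques, N m; "tool_pos": TCP position; "eef_rot": TCP orientation; "contact_force": force on the tool from outside, world axes, zero at the start; "moment": the same for the moment, N m; "opening": opening from 0.0 (shut) to 1.0 (fully open); "finger_force": force on a finger pad.
Only numpy, scipy, OpenCV 4.12 (cv2) and the standard library are available. Lean on these libraries where they do the work, as an engineer would, in place of code of your own. Each camera call takes 0.05 s, during which the arm holds its last target. There are 200 camera calls.

### The job

Lay out a drip coffee on the bamboo board: stand the glass tumbler in the middle of the coaster, then lift just the top drip filter off the nested pair and seat it squarely on the glass, then put the lid on that filter. On the bare left end of the board, left of the coaster, stand the small steel cup in the middle of the front half (the half nearer you) and the shaker behind it in the middle of the back half. Set everything down gently and upright, let go of it, and leave the other filter, the jigger and the tamper where they are.

Things in the scene. Friction and masses are not known exactly. Their poses are not given: they have to be found in the camera images.
- board: bamboo board 150 (x) x 270 (y) x 12 mm, fixed, its top at z 0.012, turned up to 0.35 rad. Origin: centre of its underside; x points to its back edge (away from the robot), y to its left end as the robot sees it. The coaster covers the right end; the bare left end runs from board y 0 to 0.135: the middle of its front half is at board (-0.037, 0.066), of its back half at (0.037, 0.066).
- coaster: white round coaster, 120 mm across and 6 mm thick, lying fixed on the right end of the board, centre at board (0, -0.065). Origin: centre of its underside, which lies on the board's top (z 0.012); its own top is at z 0.018.
- tumbler: clear glass tumbler, open at the top, 85 mm high, 64 mm across outside at the rim tapering to 55 mm at the foot, wall 3 mm (mouth 58 mm across), about 0.2 kg. Origin: centre of its underside, z up. Grasp across the outside in the upper half.
- top_filter: upper of two nested steel drip filters. Origin: centre of underside. Spigot 46 mm wide, z 0-12 mm; flange 81 mm, z 12-15; open chamber 57 mm outside (lip 58.5), 53 inside, z 15-43: grasp it above the flange, lift straight. 0.09 kg. Starts 31 mm above the lower one, spigot loose in its chamber. On the tumbler the flange sits on the rim, spigot inside (6 mm play), origin 73 mm above the tumbler's.
- lower_filter: the lower of the two nested drip filters, same shape, standing on its spigot on the worktop; it stays there. Origin: centre of its underside.
- filter_lid: round steel filter lid with black knob, lying knob up, 0.045 kg. Origin: centre of underside. Plug 45 mm wide, z 0-6 mm; disc 63 mm wide, z 6-9 (domed to 10.5 in the middle); knob up to z 31, its head 20 mm wide at z 16-29. On a filter the plug sits in the chamber (4 mm play) and the disc on its rim, origin 37 mm above the filter's.
- milk_cup: small open steel cup, 56 mm across at the rim, 45 mm at the foot, 32 mm high, about 0.06 kg. Origin: centre of its underside, z up. Grasp across the rim from outside.
- shaker: small glass shaker with a domed steel top, 44 mm across, 90 mm high, about 0.1 kg. Origin: centre of its underside, z up. Grasp across the body.
- jigger: steel double jigger (hourglass measuring cup), 47 mm across, 78 mm high; a bystander among the task's things. Origin: centre of its underside.
- tamper: steel coffee tamper, 58 mm across at the foot, 86 mm high, standing upright near the left end of the board; a bystander. Origin: centre of its underside.
There are look-alikes about, which are no part of the job. What is shaped like the milk_cup but red or turquoise is not meant.

How it is judged:
By the outcome, as a careful person would: the job done as asked, in the order asked, and still so for the second after the job is handed in, with the robot touching nothing.
It also fails if it takes over 125 s, if anything falls off the work surface, if the arm or the gripper's body presses on something with over 40 N, if the wrist force passes 120 N, or if a joint passes its speed limit or range.

## Working session

There is one attempt and no reset: what is moved stays moved. The work goes in short steps, Python scripts to look and compute and a shell command to move; the robot and the scene stay as the last step left them, time stands still between calls to the robot, and variables do not carry over. Pictures are saved under pics/ and viewed, at most 16 in all, crops included, and the job is handed in when it is done.

```bash
mkdir -p pics; ls
python3 - <<'E'
from plant import r
import cv2,numpy as np
for c in("side","top"):
    cv2.imwrite(f"pics/{c}0.png",r.snapshot(c)[:,:,::-1]); i=r.camera_info(c); print(c,i["mtx"],i["k1"],-np.array(i["R"]).T@i["t"])
s=r.get_state();print(s["clock"],s["tool_pos"],s["eef_rot"],s["opening"],r.grip_point_offset)
for c in("side","top"):
  for n in "board coaster tumbler top_filter lower_filter filter_lid milk_cup shaker jigger tamper".split():
    print(c,n,[(round(d["p"],2),np.round(d["bbox"]).tolist()) for d in r.search_frame(c,n)][:4])
E
```

```text
pics
side [[471.42645612   0.         253.04090363]
 [  0.         471.42645612 194.99033352]
 [  0.           0.           1.        ]] -0.0643971966561833 [0.08010489 1.1162545  0.50211007]
top [[384.39568882   0.         261.20775195]
 [  0.         384.39568882 198.07534511]
 [  0.           0.           1.        ]] -0.057039559429951175 [ 0.46630202 -0.00454189  1.20974661]
0.1 [0.27265057 0.5617805  0.23800001] [ 2.23950312e-01  9.74600228e-01 -7.97353190e-04 -1.34826359e-04] 0.996107856412011 0.0187
side board [(0.62, [276.0, 173.0, 309.0, 194.0])]
side coaster [(0.21, [267.0, 195.0, 295.0, 234.0])]
side tumbler [(0.63, [268.0, 194.0, 296.0, 230.0])]
side top_filter []
side lower_filter [(0.73, [166.0, 247.0, 206.0, 265.0]), (0.35, [276.0, 172.0, 312.0, 195.0])]
side filter_lid [(0.65, [232.0, 198.0, 249.0, 212.0])]
side milk_cup [(0.85, [128.0, 234.0, 153.0, 253.0]), (0.72, [164.0, 220.0, 183.0, 235.0]), (0.69, [205.0, 216.0, 228.0, 236.0]), (0.67, [229.0, 208.0, 247.0, 224.0])]
side shaker [(0.72, [257.0, 218.0, 280.0, 261.0])]
side jigger [(0.79, [223.0, 249.0, 248.0, 292.0])]
side tamper []
top board [(0.66, [325.0, 185.0, 411.0, 240.0])]
top coaster [(0.84, [371.0, 192.0, 405.0, 231.0])]
top tumbler [(0.86, [224.0, 231.0, 247.0, 248.0])]
top top_filter [(0.81, [146.0, 180.0, 172.0, 204.0]), (0.26, [178.0, 244.0, 196.0, 255.0])]
top lower_filter [(0.6, [159.0, 191.0, 172.0, 210.0])]
top filter_lid [(0.82, [256.0, 182.0, 274.0, 200.0])]
top milk_cup [(0.73, [226.0, 191.0, 244.0, 212.0]), (0.71, [192.0, 192.0, 212.0, 210.0]), (0.62, [224.0, 166.0, 241.0, 183.0]), (0.57, [150.0, 153.0, 168.0, 170.0])]
top shaker [(0.62, [177.0, 242.0, 196.0, 252.0])]
top jigger [(0.84, [124.0, 237.0, 150.0, 257.0])]
top tamper [(0.52, [273.0, 222.0, 294.0, 238.0])]
```

View pics/side0.png

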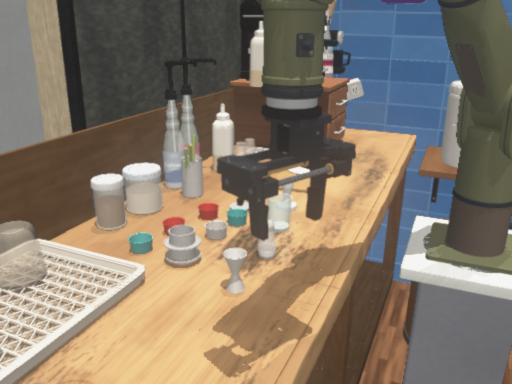

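Run:
```python
import cv2
a=cv2.imread("pics/top0.png")[140:290,110:430]
cv2.imwrite("pics/topc.png",cv2.resize(a,(800,375),interpolation=cv2.INTER_CUBIC))
```

```text
(no output)
```

View pics/topc.png

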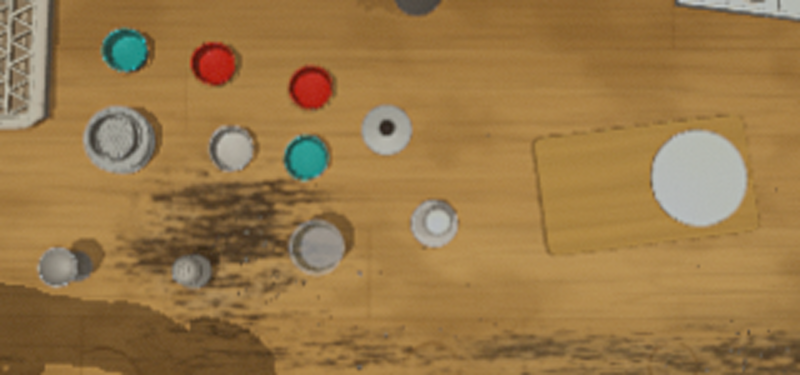

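The top crop (2.5x, offset 110,140) shows these things, in full-picture pixels:
- nested filters (158,195)
- lid with knob (265,192)
- tumbler (237,238)
- shaker (187,248)
- jigger (134,246)
- tamper (284,229)
- board with coaster (390,211)

Cup candidates are turquoise (160,160) and (233,203), red (196,165) and (234,175), and grey steel (203,199). The grey one is the milk_cup, because the others have the excluded colours. The side picture agrees: grey at (216,228).

```bash
cat > h.py <<'E'
from plant import r
import cv2,numpy as np
from scipy.optimize import minimize
PROF=dict(tumbler=[(.0275,0),(.032,.085)],shaker=[(.022,0),(.022,.075),(.012,.09)],milk_cup=[(.0225,0),(.028,.032)],
 filter_lid=[(.0225,0),(.0315,.006),(.0315,.009),(.01,.031)],jigger=[(.0235,0),(.0235,.078)],tamper=[(.029,0),(.029,.02),(.015,.086)],
 coaster=[(.06,.012),(.06,.018)],top_filter=[(.0285,.031),(.0405,.043),(.0405,.046),(.02925,.074)],pair=[(.023,0),(.0405,.012),(.0405,.015),(.0405,.046),(.02925,.074)])
CI={c:r.camera_info(c) for c in("side","top")}
def proj(c,X):
    i=CI[c];p=np.atleast_2d(X)@np.array(i["R"]).T+np.array(i["t"]);s=p[:,:2]/p[:,2:]
    s=s*(1+i["k1"]*(s**2).sum(1,keepdims=True));m=np.array(i["mtx"]);return s*[m[0,0],m[1,1]]+[m[0,2],m[1,2]]
def world(c,uv,z):
    i=CI[c];R=np.array(i["R"]);C=-R.T@np.array(i["t"])
    s=cv2.undistortPoints(np.array([[uv]],float),np.array(i["mtx"]),np.array([i["k1"],0,0,0,0.]))[0,0]
    d=R.T@np.array([s[0],s[1],1]);return C+d*(z-C[2])/d[2]
A=np.linspace(0,2*np.pi,48)
def pts(n,x,y,z0=0):
    return np.vstack([np.c_[x+a*np.cos(A),y+a*np.sin(A),0*A+z+z0] for a,z in PROF[n]])
def hull(c,X,S=4):
    h=cv2.convexHull((proj(c,X)*S+S/2-.5).astype(np.float32)).round().astype(np.int32)
    m=np.zeros((384*S,512*S),np.uint8);cv2.fillConvexPoly(m,h,1);return cv2.resize(m.astype(np.float32),(512,384),interpolation=cv2.INTER_AREA)
def fit(c,n,mask,z0=0):
    mk=mask.astype(np.float32);v,u=np.nonzero(mask);p0=world(c,(u.mean(),v.mean()),z0+.5*PROF[n][-1][1])[:2]
    f=lambda p:-(np.minimum(h:=hull(c,pts(n,*p,z0)),mk).sum()/np.maximum(h,mk).sum())
    o=minimize(f,p0,method="Nelder-Mead",options=dict(initial_simplex=[p0,p0+[.01,0],p0+[0,.01]],xatol=1e-4,maxiter=60));return o.x,-o.fun
def see(c,n,near=None,z0=0,q=None):
    L=r.masks_of(c,q or n);out=[]
    for d in L:
        if d["p"]<.2 or d["region"].sum()<20: continue
        x,s=fit(c,n,d["region"],z0); out.append((np.round(x,4).tolist(),round(s,2),round(d["p"],2)))
    if near is not None: out=[o for o in out if np.hypot(*(np.array(o[0])-near))<.04]
    return out
E
python3 - <<'E'
from h import *
for n in "tumbler top_filter filter_lid milk_cup shaker jigger tamper coaster".split():
    print(n,"TOP",see("top",n)[:5],"SIDE",see("side",n)[:5])
b=r.masks_of("top","board");c=r.masks_of("top","coaster")[0]["region"]
for d in b[:1]:
    m=(d["region"]|c).astype(np.float32);print(d["p"],m.sum())
    def f(p):
        x,y,t=p;co,si=np.cos(t),np.sin(t)
        X=[[x+co*a-si*e,y+si*a+co*e,z] for a in(-.075,.075) for e in(-.135,.135) for z in(0,.012)]
        h=hull("top",np.array(X));return -np.minimum(h,m).sum()/np.maximum(h,m).sum()
    v,u=np.nonzero(m);p=world("top",(u.mean(),v.mean()),.012)
    for t in(-.2,0,.2):
        o=minimize(f,[p[0],p[1],t],method="Nelder-Mead",options=dict(initial_simplex=[[p[0],p[1],t],[p[0]+.01,p[1],t],[p[0],p[1]+.01,t],[p[0],p[1],t+.1]]));print(o.x,o.fun)
E
```

```text
tumbler TOP [([0.4636, 0.0756], np.float64(0.95), 0.83)] SIDE [([0.4665, 0.0712], np.float64(0.86), 0.84)]
top_filter TOP [([0.5937, 0.3272], np.float64(0.92), 0.9)] SIDE [([0.5993, 0.3234], np.float64(0.91), 0.65)]
filter_lid TOP [([0.6119, -0.0063], np.float64(0.96), 0.52)] SIDE [([0.6156, -0.0052], np.float64(0.83), 0.67)]
milk_cup TOP [([0.6902, 0.2119], np.float64(0.94), 0.82), ([0.709, 0.3231], np.float64(0.88), 0.76), ([0.662, 0.0886], np.float64(0.94), 0.58), ([0.5754, 0.0941], np.float64(0.92), 0.56), ([0.5843, 0.1861], np.float64(0.91), 0.55)] SIDE [([0.7157, 0.3219], np.float64(0.94), 0.78), ([0.6674, 0.0839], np.float64(0.87), 0.72), ([0.5894, 0.1836], np.float64(0.92), 0.71), ([0.578, 0.0902], np.float64(0.93), 0.66), ([0.7046, 0.2032], np.float64(0.52), 0.64)]
shaker TOP [([0.4374, 0.2272], np.float64(0.69), 0.55)] SIDE [([0.4377, 0.2231], np.float64(0.6), 0.91)]
jigger TOP [([0.4397, 0.3852], np.float64(0.82), 0.61)] SIDE [([0.4443, 0.3786], np.float64(0.71), 0.58)]
tamper TOP [([0.4934, -0.0665], np.float64(0.93), 0.73)] SIDE [([0.4965, -0.0851], np.float64(0.21), 0.61)]
coaster TOP [([0.5528, -0.3956], np.float64(0.95), 0.59)] SIDE []
0.74 4065.0
[ 0.54495551 -0.33106369  0.11749571] -0.9702492356300354
[ 0.54476122 -0.33142243  0.11445202] -0.9707033634185791
[ 0.54497568 -0.33111382  0.11776362] -0.9702492356300354
```

```bash
python3 -m jog '[{"dx":0.06,"dy":-0.15},{"dx":0.06,"dy":-0.15},{"dx":0.06,"dy":-0.15},{"dx":0.06,"dy":-0.15},{"dx":0.06,"dy":-0.15}]' 15
python3 -m jog '[{"dx":0.06,"dy":-0.15},{"dx":0.06,"dy":-0.15},{"dx":0.06,"dy":-0.15},{"dx":0.06,"dy":-0.15},{"dx":0.06,"dy":-0.15}]'
python3 -m jog '[{"dx":0.06,"dy":-0.15},{"dx":0.06,"dy":-0.15},{"dx":0.05,"dy":-0.15},{},{}]'
```

```text
invalid input
invalid input
invalid input
```

```bash
python3 -m jog '[{"wx":0,"wy":0,"wz":0,"dx":0.06,"dy":-0.15,"dz":0,"hand":0},{"wx":0,"wy":0,"wz":0,"dx":0.06,"dy":-0.15,"dz":0,"hand":0},{"wx":0,"wy":0,"wz":0,"dx":0.06,"dy":-0.15,"dz":0,"hand":0},{"wx":0,"wy":0,"wz":0,"dx":0.06,"dy":-0.15,"dz":0,"hand":0},{"wx":0,"wy":0,"wz":0,"dx":0.06,"dy":-0.15,"dz":0,"hand":0}]' 15
```

```text
clock: 2.42
tool_pos: [0.3483, 0.3731, 0.2389]
eef_rot: [0.224, 0.975, 0.0, 0.0]
contact_force: [0.8, -0.2, 0.1]
opening: 1.002
finger_force: 0.0
```

```bash
python3 -m jog '[{"wx":0,"wy":0,"wz":0,"dx":0.06,"dy":-0.15,"dz":-0.04,"hand":0},{"wx":0,"wy":0,"wz":0,"dx":0.06,"dy":-0.15,"dz":-0.04,"hand":0},{"wx":0,"wy":0,"wz":0,"dx":0.06,"dy":-0.15,"dz":-0.04,"hand":0},{"wx":0,"wy":0,"wz":0,"dx":0.06,"dy":-0.15,"dz":-0.04,"hand":0},{"wx":0,"wy":0,"wz":0,"dx":0.06,"dy":-0.15,"dz":-0.04,"hand":0}]'
python3 -m jog '[{"wx":0,"wy":0,"wz":0,"dx":0.06,"dy":-0.15,"dz":-0.04,"hand":0},{"wx":0,"wy":0,"wz":0,"dx":0.06,"dy":-0.15,"dz":-0.04,"hand":0},{"wx":0,"wy":0,"wz":0,"dx":0.05,"dy":-0.15,"dz":-0.04,"hand":0},{"wx":0,"wy":0,"wz":0,"dx":0,"dy":0,"dz":0,"hand":0},{"wx":0,"wy":0,"wz":0,"dx":0,"dy":0,"dz":0,"hand":0}]'
python3 -c "
from h import *
print(r.get_state()['q'])
cv2.imwrite('pics/s1.png',r.snapshot('side')[:,:,::-1])
print(r.snapshot('top').shape)
for n in ('tumbler','shaker','jigger','tamper','filter_lid'): print(n,see('side',n)[:2],see('top',n)[:2])"
```

```text
clock: 2.83
tool_pos: [0.4235, 0.1858, 0.1886]
eef_rot: [0.224, 0.975, 0.0, 0.0]
contact_force: [0.0, 0.3, -0.6]
opening: 0.999
finger_force: 0.0
clock: 3.25
tool_pos: [0.4658, 0.0719, 0.1583]
eef_rot: [0.227, 0.974, -0.001, -0.0]
contact_force: [0.3, 0.7, -0.3]
opening: 1.001
finger_force: 0.0
[-0.10937484  0.63697508 -0.22416128  2.09579753  0.31695564  0.44125931
  0.53358733]
(384, 512, 3)
tumbler [([0.4674, 0.0715], np.float64(0.9), 0.56)] [([0.4946, -0.0628], np.float64(0.76), 0.69), ([0.5517, -0.3924], np.float64(0.45), 0.28)]
shaker [([0.4387, 0.2236], np.float64(0.8), 0.71)] [([0.4369, 0.2242], np.float64(0.72), 0.72), ([0.441, 0.3869], np.float64(0.91), 0.64)]
jigger [([0.4444, 0.3783], np.float64(0.69), 0.79)] [([0.4397, 0.3844], np.float64(0.89), 0.61), ([0.4939, -0.064], np.float64(0.8), 0.57)]
tamper [([0.4975, -0.0736], np.float64(0.34), 0.78)] [([0.4947, -0.0661], np.float64(0.91), 0.57)]
filter_lid [([0.6149, -0.0095], np.float64(0.83), 0.57)] [([0.61, -0.0076], np.float64(0.85), 0.51), ([0.5405, -0.3026], np.float64(0.11), 0.3)]
```

View pics/s1.png

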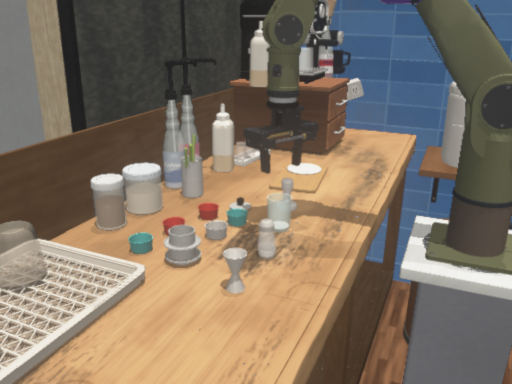

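The side view shows the open gripper above the tumbler, with its tips at (265,170) and (297,165) and the tumbler at (279,210). The measurements agree to about 4 mm, so I'm going down to grasp it.

```bash
python3 -m jog '[{"wx":0,"wy":0,"wz":0,"dx":0,"dy":0,"dz":-0.1,"hand":0},{"wx":0,"wy":0,"wz":0,"dx":0,"dy":0,"dz":-0.1,"hand":0},{"wx":0,"wy":0,"wz":0,"dx":0,"dy":0,"dz":-0.1,"hand":0},{"wx":0,"wy":0,"wz":0,"dx":0,"dy":0,"dz":-0.1,"hand":0},{"wx":0,"wy":0,"wz":0,"dx":0,"dy":0,"dz":-0.07,"hand":0}]' 20
python3 -m jog '[{"wx":0,"wy":0,"wz":0,"dx":0,"dy":0,"dz":0,"hand":0},{"wx":0,"wy":0,"wz":0,"dx":0,"dy":0,"dz":0,"hand":0.2},{"wx":0,"wy":0,"wz":0,"dx":0,"dy":0,"dz":0,"hand":0.25},{"wx":0,"wy":0,"wz":0,"dx":0,"dy":0,"dz":0,"hand":0.3},{"wx":0,"wy":0,"wz":0,"dx":0,"dy":0,"dz":0,"hand":0.4}]'
python3 -m jog '[{"wx":0,"wy":0,"wz":0,"dx":0,"dy":0,"dz":0,"hand":0.6},{"wx":0,"wy":0,"wz":0,"dx":0,"dy":0,"dz":0,"hand":0.6},{"wx":0,"wy":0,"wz":0,"dx":0,"dy":0,"dz":0,"hand":0.6},{"wx":0,"wy":0,"wz":0,"dx":0,"dy":0,"dz":0,"hand":0.6},{"wx":0,"wy":0,"wz":0,"dx":0,"dy":0,"dz":0,"hand":0.6}]'
```

```text
clock: 4.27
tool_pos: [0.465, 0.0749, 0.0395]
eef_rot: [0.224, 0.975, -0.0, -0.0]
contact_force: [0.1, 0.8, 0.3]
opening: 0.997
finger_force: 0.0
clock: 4.68
tool_pos: [0.4664, 0.0753, 0.0424]
eef_rot: [0.224, 0.975, 0.001, 0.001]
contact_force: [0.7, 1.2, 1.7]
opening: 0.722
finger_force: 8.3
clock: 5.1
tool_pos: [0.4665, 0.0754, 0.0424]
eef_rot: [0.224, 0.975, 0.001, 0.001]
contact_force: [-0.1, 1.5, 7.1]
opening: 0.71
finger_force: 24.0
```

```bash
python3 -m jog '[{"wx":0,"wy":0,"wz":0,"dx":0,"dy":0,"dz":0.04,"hand":0.6},{"wx":0,"wy":0,"wz":0,"dx":0,"dy":0,"dz":0.1,"hand":0.6},{"wx":0,"wy":0,"wz":0,"dx":0,"dy":0,"dz":0.14,"hand":0.6},{"wx":0,"wy":0,"wz":0,"dx":0,"dy":0,"dz":0.14,"hand":0.6},{"wx":0,"wy":0,"wz":0,"dx":0,"dy":0,"dz":0.14,"hand":0.6}]'
python3 -m jog '[{"wx":0,"wy":0,"wz":0,"dx":0.01,"dy":-0.06,"dz":0.04,"hand":0.6},{"wx":0,"wy":0,"wz":0,"dx":0.025,"dy":-0.12,"dz":0,"hand":0.6},{"wx":0,"wy":0,"wz":0,"dx":0.025,"dy":-0.14,"dz":0,"hand":0.6},{"wx":0,"wy":0,"wz":0,"dx":0.025,"dy":-0.14,"dz":0,"hand":0.6},{"wx":0,"wy":0,"wz":0,"dx":0.025,"dy":-0.14,"dz":0,"hand":0.6}]'
python3 -m jog '[{"wx":0,"wy":0,"wz":0,"dx":0.025,"dy":-0.14,"dz":0,"hand":0.6},{"wx":0,"wy":0,"wz":0,"dx":0.025,"dy":-0.14,"dz":0,"hand":0.6},{"wx":0,"wy":0,"wz":0,"dx":0.025,"dy":-0.14,"dz":0,"hand":0.6},{"wx":0,"wy":0,"wz":0,"dx":0.025,"dy":-0.14,"dz":0,"hand":0.6},{"wx":0,"wy":0,"wz":0,"dx":0.025,"dy":-0.14,"dz":0,"hand":0.6}]'
python3 -m jog '[{"wx":0,"wy":0,"wz":0,"dx":0.025,"dy":-0.14,"dz":0,"hand":0.6},{"wx":0,"wy":0,"wz":0,"dx":0.025,"dy":-0.14,"dz":0,"hand":0.6},{"wx":0,"wy":0,"wz":0,"dx":0.025,"dy":-0.14,"dz":0,"hand":0.6},{"wx":0,"wy":0,"wz":0,"dx":0.025,"dy":-0.08,"dz":0,"hand":0.6},{"wx":0,"wy":0,"wz":0,"dx":0.015,"dy":-0.06,"dz":0,"hand":0.6}]'
python3 -m jog '[{"wx":0,"wy":0,"wz":0,"dx":0,"dy":0,"dz":0,"hand":0.6},{"wx":0,"wy":0,"wz":0,"dx":0,"dy":0,"dz":0,"hand":0.6},{"wx":0,"wy":0,"wz":0,"dx":0,"dy":0,"dz":0,"hand":0.6}]'
```

```text
clock: 5.52
tool_pos: [0.4645, 0.0743, 0.183]
eef_rot: [0.224, 0.975, -0.0, -0.0]
contact_force: [1.6, 0.2, -1.6]
opening: 0.709
finger_force: 23.6
clock: 5.93
tool_pos: [0.4923, -0.077, 0.1918]
eef_rot: [0.224, 0.975, -0.0, -0.0]
contact_force: [1.3, 0.1, -1.4]
opening: 0.708
finger_force: 23.6
clock: 6.35
tool_pos: [0.5232, -0.2522, 0.1914]
eef_rot: [0.224, 0.975, -0.0, -0.0]
contact_force: [1.0, 0.0, -1.9]
opening: 0.71
finger_force: 23.6
clock: 6.77
tool_pos: [0.5513, -0.3941, 0.1909]
eef_rot: [0.226, 0.974, -0.001, -0.0]
contact_force: [-0.4, 0.2, -1.2]
opening: 0.709
finger_force: 23.6
clock: 7.02
tool_pos: [0.5525, -0.3882, 0.1911]
eef_rot: [0.223, 0.975, 0.001, -0.001]
contact_force: [0.8, 0.8, -0.8]
opening: 0.712
finger_force: 23.6
```

```bash
python3 -c "
from h import *
for i in range(6):
  r.snapshot('side'); print(np.round(r.get_state()['tool_pos'],4))
print(see('side','tumbler',z0=.150))
r.snapshot('top');print(see('top','tumbler',z0=.150),see('top','coaster'))"
```

```text
[ 0.5527 -0.388   0.1913]
[ 0.5529 -0.3881  0.1914]
[ 0.5529 -0.3884  0.1915]
[ 0.553  -0.3887  0.1915]
[ 0.553  -0.3891  0.1915]
[ 0.553  -0.3894  0.1915]
[([0.553, -0.3882], np.float64(0.83), 0.72)]
[([0.5506, -0.3826], np.float64(0.33), 0.76), ([0.4502, 0.1825], np.float64(0.29), 0.56)] [([0.5513, -0.3931], np.float64(0.6), 0.57)]
```

```bash
python3 -m jog '[{"wx":0,"wy":0,"wz":0,"dx":0.002,"dy":-0.02,"dz":-0.1,"hand":0.6},{"wx":0,"wy":0,"wz":0,"dx":0,"dy":0,"dz":-0.12,"hand":0.6},{"wx":0,"wy":0,"wz":0,"dx":0,"dy":0,"dz":-0.12,"hand":0.6},{"wx":0,"wy":0,"wz":0,"dx":0,"dy":0,"dz":-0.1,"hand":0.6},{"wx":0,"wy":0,"wz":0,"dx":0,"dy":0,"dz":-0.05,"hand":0.6}]'
python3 -m jog '[{"wx":0,"wy":0,"wz":0,"dx":0,"dy":0,"dz":-0.02,"hand":0.6},{"wx":0,"wy":0,"wz":0,"dx":0,"dy":0,"dz":0,"hand":0.6},{"wx":0,"wy":0,"wz":0,"dx":0,"dy":0,"dz":0,"hand":0.6},{"wx":0,"wy":0,"wz":0,"dx":0,"dy":0,"dz":0,"hand":0.6},{"wx":0,"wy":0,"wz":0,"dx":0,"dy":0,"dz":0,"hand":0.6}]'
```

```text
clock: 7.93
tool_pos: [0.5514, -0.3942, 0.0652]
eef_rot: [0.224, 0.975, 0.001, -0.003]
contact_force: [-0.5, 0.0, -2.9]
opening: 0.709
finger_force: 23.6
clock: 8.35
tool_pos: [0.5544, -0.3958, 0.0655]
eef_rot: [0.224, 0.975, -0.0, 0.001]
contact_force: [-0.4, 1.4, -1.2]
opening: 0.706
finger_force: 23.6
```

```bash
python3 -m jog '[{"wx":0,"wy":0,"wz":0,"dx":0,"dy":0,"dz":-0.008,"hand":0.6},{"wx":0,"wy":0,"wz":0,"dx":0,"dy":0,"dz":0,"hand":0.6},{"wx":0,"wy":0,"wz":0,"dx":0,"dy":0,"dz":0,"hand":0.6},{"wx":0,"wy":0,"wz":0,"dx":0,"dy":0,"dz":0,"hand":0.6},{"wx":0,"wy":0,"wz":0,"dx":0,"dy":0,"dz":0,"hand":0.6}]'
python3 -m jog '[{"wx":0,"wy":0,"wz":0,"dx":0,"dy":0,"dz":-0.004,"hand":0.6},{"wx":0,"wy":0,"wz":0,"dx":0,"dy":0,"dz":0,"hand":0.6},{"wx":0,"wy":0,"wz":0,"dx":0,"dy":0,"dz":0,"hand":0.6},{"wx":0,"wy":0,"wz":0,"dx":0,"dy":0,"dz":0,"hand":0.6},{"wx":0,"wy":0,"wz":0,"dx":0,"dy":0,"dz":0,"hand":0.6}]'
python3 -m jog '[{"wx":0,"wy":0,"wz":0,"dx":0,"dy":0,"dz":-0.004,"hand":0.6},{"wx":0,"wy":0,"wz":0,"dx":0,"dy":0,"dz":0,"hand":0.6},{"wx":0,"wy":0,"wz":0,"dx":0,"dy":0,"dz":0,"hand":0.6},{"wx":0,"wy":0,"wz":0,"dx":0,"dy":0,"dz":0,"hand":0.6},{"wx":0,"wy":0,"wz":0,"dx":0,"dy":0,"dz":0,"hand":0.6}]'
```

```text
clock: 8.77
tool_pos: [0.5534, -0.3952, 0.0618]
eef_rot: [0.224, 0.975, 0.0, 0.0]
contact_force: [0.0, 0.3, -2.1]
opening: 0.71
finger_force: 23.6
clock: 9.18
tool_pos: [0.5536, -0.3952, 0.0611]
eef_rot: [0.224, 0.975, -0.0, 0.0]
contact_force: [0.2, 1.9, 3.0]
opening: 0.714
finger_force: 23.9
clock: 9.6
tool_pos: [0.554, -0.3953, 0.061]
eef_rot: [0.224, 0.975, -0.0, 0.001]
contact_force: [-1.2, 2.2, 6.8]
opening: 0.71
finger_force: 24.1
```

```bash
python3 -m jog '[{"wx":0,"wy":0,"wz":0,"dx":0,"dy":0,"dz":0.004,"hand":0.22},{"wx":0,"wy":0,"wz":0,"dx":0,"dy":0,"dz":0,"hand":0.1},{"wx":0,"wy":0,"wz":0,"dx":0,"dy":0,"dz":0,"hand":0},{"wx":0,"wy":0,"wz":0,"dx":0,"dy":0,"dz":0,"hand":0},{"wx":0,"wy":0,"wz":0,"dx":0,"dy":0,"dz":0,"hand":0}]'
python3 -m jog '[{"wx":0,"wy":0,"wz":0,"dx":0,"dy":0,"dz":0.08,"hand":0},{"wx":0,"wy":0,"wz":0,"dx":0,"dy":0,"dz":0.12,"hand":0},{"wx":0,"wy":0,"wz":0,"dx":0,"dy":0,"dz":0.14,"hand":0},{"wx":0,"wy":0,"wz":0,"dx":0,"dy":0,"dz":0.14,"hand":0},{"wx":0,"wy":0,"wz":0,"dx":0,"dy":0,"dz":0.12,"hand":0}]'
python3 -m jog '[{"wx":0,"wy":0,"wz":0,"dx":0,"dy":0.15,"dz":0,"hand":0},{"wx":0,"wy":0,"wz":0,"dx":0,"dy":0.16,"dz":0,"hand":0},{"wx":0,"wy":0,"wz":0,"dx":0,"dy":0.16,"dz":0,"hand":0},{"wx":0,"wy":0,"wz":0,"dx":0,"dy":0.16,"dz":0,"hand":0},{"wx":0,"wy":0,"wz":0,"dx":0,"dy":0.16,"dz":0,"hand":0}]'
python3 -m jog '[{"wx":0,"wy":0,"wz":0,"dx":0,"dy":0.16,"dz":0,"hand":0},{"wx":0,"wy":0,"wz":0,"dx":0,"dy":0.16,"dz":0,"hand":0},{"wx":0,"wy":0,"wz":0,"dx":0,"dy":0.16,"dz":0,"hand":0},{"wx":0,"wy":0,"wz":0,"dx":0,"dy":0.16,"dz":0,"hand":0},{"wx":0,"wy":0,"wz":0,"dx":0,"dy":0.16,"dz":0,"hand":0}]'
python3 - <<'E'
from h import *
for c in("top","side"):
    im=r.snapshot(c)
    print(c,see(c,"tumbler",z0=.018),see(c,"coaster"))
    q=see(c,"pair",q="top_filter"); print(see(c,"top_filter"),q)
    if c=="top": cv2.imwrite("pics/t2.png",cv2.resize(im[150:280,100:430,::-1],(800,315),interpolation=cv2.INTER_CUBIC))
E
```

```text
clock: 10.02
tool_pos: [0.5532, -0.3951, 0.0604]
eef_rot: [0.224, 0.975, 0.0, -0.0]
contact_force: [-0.0, 0.8, -1.0]
opening: 0.999
finger_force: 0.0
clock: 10.43
tool_pos: [0.5536, -0.3953, 0.2129]
eef_rot: [0.224, 0.975, -0.0, 0.001]
contact_force: [0.2, -0.7, 0.6]
opening: 1.003
finger_force: 0.0
clock: 10.85
tool_pos: [0.5529, -0.1961, 0.2108]
eef_rot: [0.224, 0.975, 0.0, 0.0]
contact_force: [0.5, 0.7, 0.5]
opening: 0.998
finger_force: 0.0
clock: 11.27
tool_pos: [0.553, 0.0041, 0.2108]
eef_rot: [0.224, 0.975, 0.0, 0.0]
contact_force: [0.9, 0.8, -1.1]
opening: 1.001
finger_force: 0.0
top [([0.5532, -0.3936], np.float64(0.9), 0.64)] [([0.5536, -0.3959], np.float64(0.57), 0.9), ([0.5313, -0.2687], np.float64(0.41), 0.42)]
[([0.5951, 0.3272], np.float64(0.95), 0.75)] [([0.597, 0.3297], np.float64(0.87), 0.75)]
side [([0.5542, -0.3913], np.float64(0.9), 0.55)] [([0.5517, -0.3942], np.float64(0.52), 0.74)]
[([0.6017, 0.3191], np.float64(0.9), 0.65)] [([0.6325, 0.2727], np.float64(0.65), 0.65)]
```

View pics/t2.png

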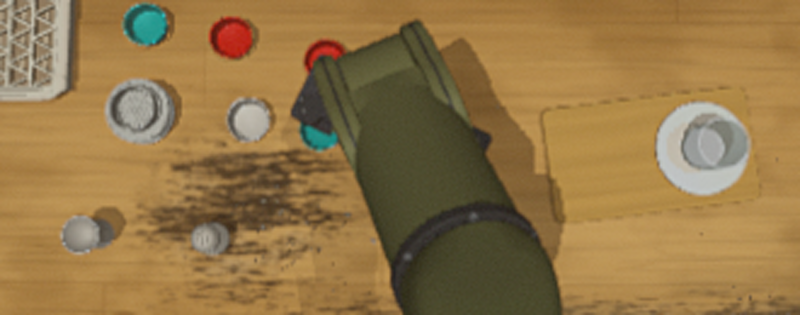

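The picture shows the tumbler inside the white coaster at about (715,145) in the crop, within 2 mm of centre. Next is the top filter at crop (140,110).

```bash
python3 -m jog '[{"wx":0,"wy":0,"wz":0,"dx":0.02,"dy":0.16,"dz":0,"hand":0},{"wx":0,"wy":0,"wz":0,"dx":0.02,"dy":0.16,"dz":0,"hand":0},{"wx":0,"wy":0,"wz":0,"dx":0.02,"dy":0.16,"dz":0,"hand":0},{"wx":0,"wy":0,"wz":0,"dx":0.02,"dy":0.16,"dz":0,"hand":0},{"wx":0,"wy":0,"wz":0,"dx":0.02,"dy":0.16,"dz":0,"hand":0}]'
python3 -m jog '[{"wx":0,"wy":0,"wz":0,"dx":0.02,"dy":0.16,"dz":-0.04,"hand":0},{"wx":0,"wy":0,"wz":0,"dx":0.02,"dy":0.14,"dz":-0.08,"hand":0},{"wx":0,"wy":0,"wz":0,"dx":0.03,"dy":0.12,"dz":-0.08,"hand":0},{"wx":0,"wy":0,"wz":0,"dx":0,"dy":0.07,"dz":-0.08,"hand":0},{"wx":0,"wy":0,"wz":0,"dx":0,"dy":0,"dz":0,"hand":0}]'
python3 -m jog '[{"wx":0,"wy":0,"wz":0,"dx":0,"dy":0,"dz":0,"hand":0},{"wx":0,"wy":0,"wz":0,"dx":0,"dy":0,"dz":0,"hand":0},{"wx":0,"wy":0,"wz":0,"dx":0,"dy":0,"dz":0,"hand":0},{"wx":0,"wy":0,"wz":0,"dx":0,"dy":0,"dz":0,"hand":0},{"wx":0,"wy":0,"wz":0,"dx":0,"dy":0,"dz":0,"hand":0}]' 10
python3 - <<'E'
from h import *
im=r.snapshot("side");s=r.get_state();print(s["tool_pos"],s["q"],see("side","top_filter"))
cv2.imwrite("pics/s2.png",cv2.resize(im[130:290,90:300,::-1],None,fx=3.5,fy=3.5,interpolation=cv2.INTER_CUBIC))
E
```

```text
clock: 12.18
tool_pos: [0.5787, 0.2031, 0.2108]
eef_rot: [0.225, 0.974, -0.0, 0.0]
contact_force: [0.4, 0.8, -0.3]
opening: 0.997
finger_force: 0.0
clock: 12.6
tool_pos: [0.5924, 0.3289, 0.1363]
eef_rot: [0.221, 0.975, -0.0, -0.003]
contact_force: [-1.1, 0.4, -0.4]
opening: 0.995
finger_force: 0.0
clock: 13.02
tool_pos: [0.5968, 0.3235, 0.142]
eef_rot: [0.225, 0.974, 0.0, 0.001]
contact_force: [0.9, -0.3, 0.2]
opening: 1.003
finger_force: 0.0
[0.59658983 0.32385901 0.14177135] [-0.42746224  0.88058913 -0.27308721  1.46817407  0.2861617   0.8307976
  0.31802962] [([0.601, 0.322], np.float64(0.91), 0.82)]
```

View pics/s2.png

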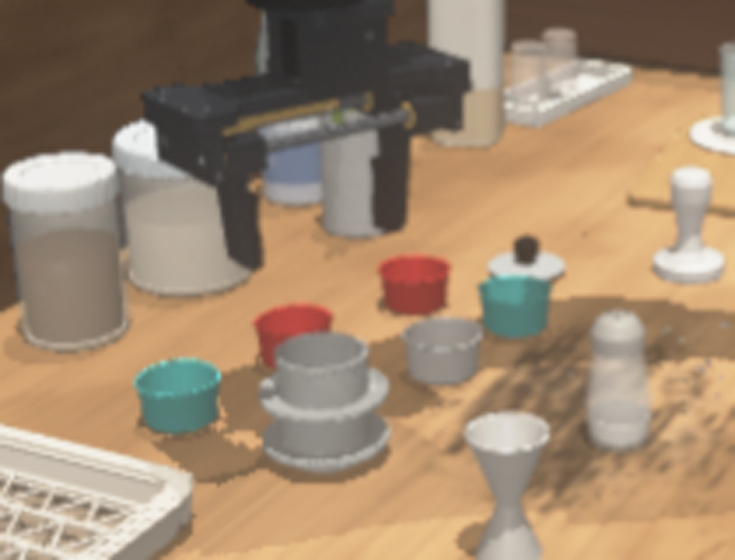

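The crop shows the nested pair at (325,400), its upper chamber free above the flange, with the gripper right above it.

```bash
python3 -m jog '[{"wx":0,"wy":0,"wz":0,"dx":0,"dy":0.006,"dz":-0.08,"hand":0},{"wx":0,"wy":0,"wz":0,"dx":0,"dy":0,"dz":-0.1,"hand":0},{"wx":0,"wy":0,"wz":0,"dx":0,"dy":0,"dz":-0.1,"hand":0},{"wx":0,"wy":0,"wz":0,"dx":0,"dy":0,"dz":-0.06,"hand":0},{"wx":0,"wy":0,"wz":0,"dx":0,"dy":0,"dz":0,"hand":0}]'
python3 -m jog '[{"wx":0,"wy":0,"wz":0,"dx":0,"dy":0,"dz":0,"hand":0},{"wx":0,"wy":0,"wz":0,"dx":0,"dy":0,"dz":0,"hand":0},{"wx":0,"wy":0,"wz":0,"dx":0,"dy":0,"dz":0,"hand":0},{"wx":0,"wy":0,"wz":0,"dx":0,"dy":0,"dz":0,"hand":0},{"wx":0,"wy":0,"wz":0,"dx":0,"dy":0,"dz":0,"hand":0}]'
```

```text
clock: 13.53
tool_pos: [0.5937, 0.3246, 0.0523]
eef_rot: [0.224, 0.975, -0.002, -0.002]
contact_force: [0.0, 0.6, -0.2]
opening: 1.0
finger_force: 0.0
clock: 13.95
tool_pos: [0.5965, 0.3267, 0.0569]
eef_rot: [0.224, 0.975, 0.001, 0.001]
contact_force: [-0.3, 0.2, -0.5]
opening: 1.003
finger_force: 0.0
```

```bash
python3 -m jog '[{"wx":0,"wy":0,"wz":0,"dx":0,"dy":0,"dz":-0.02,"hand":0},{"wx":0,"wy":0,"wz":0,"dx":0,"dy":0,"dz":0,"hand":0.1},{"wx":0,"wy":0,"wz":0,"dx":0,"dy":0,"dz":0,"hand":0.2},{"wx":0,"wy":0,"wz":0,"dx":0,"dy":0,"dz":0,"hand":0.25},{"wx":0,"wy":0,"wz":0,"dx":0,"dy":0,"dz":0,"hand":0.3}]' 12
python3 -m jog '[{"wx":0,"wy":0,"wz":0,"dx":0,"dy":0,"dz":0,"hand":0.35},{"wx":0,"wy":0,"wz":0,"dx":0,"dy":0,"dz":0,"hand":0.5},{"wx":0,"wy":0,"wz":0,"dx":0,"dy":0,"dz":0,"hand":0.6},{"wx":0,"wy":0,"wz":0,"dx":0,"dy":0,"dz":0,"hand":0.6},{"wx":0,"wy":0,"wz":0,"dx":0,"dy":0,"dz":0,"hand":0.6}]'
python3 -m jog '[{"wx":0,"wy":0,"wz":0,"dx":0,"dy":0,"dz":0,"hand":0.6},{"wx":0,"wy":0,"wz":0,"dx":0,"dy":0,"dz":0,"hand":0.6},{"wx":0,"wy":0,"wz":0,"dx":0,"dy":0,"dz":0,"hand":0.6}]'
```

```text
clock: 14.37
tool_pos: [0.5958, 0.3263, 0.0507]
eef_rot: [0.224, 0.975, 0.0, -0.0]
contact_force: [-0.1, -0.6, -0.4]
opening: 0.72
finger_force: 0.0
clock: 14.78
tool_pos: [0.5959, 0.3265, 0.0508]
eef_rot: [0.224, 0.975, 0.0, 0.0]
contact_force: [0.1, 0.4, -0.4]
opening: 0.638
finger_force: 12.0
clock: 15.03
tool_pos: [0.5959, 0.3265, 0.0508]
eef_rot: [0.224, 0.975, 0.0, 0.0]
contact_force: [0.1, 1.1, 0.4]
opening: 0.64
finger_force: 12.0
```

```bash
python3 -m jog '[{"wx":0,"wy":0,"wz":0,"dx":0,"dy":0,"dz":0.02,"hand":0.6},{"wx":0,"wy":0,"wz":0,"dx":0,"dy":0,"dz":0.03,"hand":0.6},{"wx":0,"wy":0,"wz":0,"dx":0,"dy":0,"dz":0.03,"hand":0.6},{"wx":0,"wy":0,"wz":0,"dx":0,"dy":0,"dz":0.04,"hand":0.6},{"wx":0,"wy":0,"wz":0,"dx":0,"dy":0,"dz":0.06,"hand":0.6}]'
python3 -m jog '[{"wx":0,"wy":0,"wz":0,"dx":0,"dy":0,"dz":0.08,"hand":0.6},{"wx":0,"wy":0,"wz":0,"dx":0,"dy":0,"dz":0.1,"hand":0.6},{"wx":0,"wy":0,"wz":0,"dx":0,"dy":0,"dz":0.1,"hand":0.6},{"wx":0,"wy":0,"wz":0,"dx":0,"dy":0,"dz":0.1,"hand":0.6},{"wx":0,"wy":0,"wz":0,"dx":0,"dy":0,"dz":0.05,"hand":0.6}]'
python3 - <<'E'
from h import *
im=r.snapshot("side");print(r.get_state()["tool_pos"],see("side","top_filter",z0=.13))
cv2.imwrite("pics/s3.png",cv2.resize(im[100:290,90:300,::-1],None,fx=3,fy=3,interpolation=cv2.INTER_CUBIC))
E
```

```text
clock: 15.45
tool_pos: [0.5953, 0.3258, 0.0961]
eef_rot: [0.224, 0.975, -0.001, -0.001]
contact_force: [-0.1, -0.4, -1.0]
opening: 0.645
finger_force: 12.0
clock: 15.87
tool_pos: [0.5972, 0.3272, 0.2077]
eef_rot: [0.224, 0.975, 0.002, 0.002]
contact_force: [0.3, -0.0, -0.6]
opening: 0.641
finger_force: 12.0
[0.59794272 0.32778994 0.2090287 ] [([0.6431, 0.252], np.float64(0.82), 0.74)]
```

View pics/s3.png

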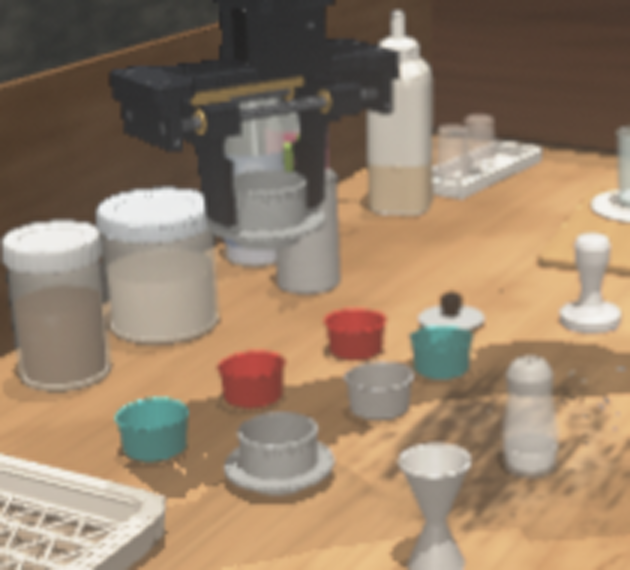

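The upper filter hangs level in the gripper, and the lower one stayed put at crop (280,455). Carrying it to the tumbler.

```bash
python3 -m jog '[{"wx":0,"wy":0,"wz":0,"dx":0,"dy":-0.05,"dz":0,"hand":0.6},{"wx":0,"wy":0,"wz":0,"dx":-0.01,"dy":-0.1,"dz":0,"hand":0.6},{"wx":0,"wy":0,"wz":0,"dx":-0.01,"dy":-0.15,"dz":0,"hand":0.6},{"wx":0,"wy":0,"wz":0,"dx":-0.01,"dy":-0.15,"dz":0,"hand":0.6},{"wx":0,"wy":0,"wz":0,"dx":-0.01,"dy":-0.15,"dz":0,"hand":0.6}]'
python3 -m jog '[{"wx":0,"wy":0,"wz":0,"dx":-0.01,"dy":-0.15,"dz":0,"hand":0.6},{"wx":0,"wy":0,"wz":0,"dx":-0.01,"dy":-0.15,"dz":0,"hand":0.6},{"wx":0,"wy":0,"wz":0,"dx":-0.01,"dy":-0.15,"dz":0,"hand":0.6},{"wx":0,"wy":0,"wz":0,"dx":-0.01,"dy":-0.15,"dz":0,"hand":0.6},{"wx":0,"wy":0,"wz":0,"dx":-0.01,"dy":-0.15,"dz":0,"hand":0.6}]'
python3 -m jog '[{"wx":0,"wy":0,"wz":0,"dx":-0.01,"dy":-0.15,"dz":0,"hand":0.6},{"wx":0,"wy":0,"wz":0,"dx":-0.01,"dy":-0.15,"dz":0,"hand":0.6},{"wx":0,"wy":0,"wz":0,"dx":-0.01,"dy":-0.15,"dz":0,"hand":0.6},{"wx":0,"wy":0,"wz":0,"dx":-0.01,"dy":-0.15,"dz":0,"hand":0.6},{"wx":0,"wy":0,"wz":0,"dx":-0.01,"dy":-0.15,"dz":0,"hand":0.6}]'
python3 -m jog '[{"wx":0,"wy":0,"wz":0,"dx":-0.01,"dy":-0.15,"dz":0,"hand":0.6},{"wx":0,"wy":0,"wz":0,"dx":-0.01,"dy":-0.15,"dz":0,"hand":0.6},{"wx":0,"wy":0,"wz":0,"dx":-0.009,"dy":-0.15,"dz":0,"hand":0.6},{"wx":0,"wy":0,"wz":0,"dx":0,"dy":-0.12,"dz":0,"hand":0.6},{"wx":0,"wy":0,"wz":0,"dx":0,"dy":-0.1,"dz":0,"hand":0.6}]'
python3 -m jog '[{"wx":0,"wy":0,"wz":0,"dx":0,"dy":-0.08,"dz":0,"hand":0.6},{"wx":0,"wy":0,"wz":0,"dx":0,"dy":-0.037,"dz":0,"hand":0.6},{"wx":0,"wy":0,"wz":0,"dx":0,"dy":0,"dz":0,"hand":0.6},{"wx":0,"wy":0,"wz":0,"dx":0,"dy":0,"dz":0,"hand":0.6},{"wx":0,"wy":0,"wz":0,"dx":0,"dy":0,"dz":0,"hand":0.6}]'
python3 -m jog '[{"wx":0,"wy":0,"wz":0,"dx":0,"dy":0,"dz":0,"hand":0.6},{"wx":0,"wy":0,"wz":0,"dx":0,"dy":0,"dz":0,"hand":0.6},{"wx":0,"wy":0,"wz":0,"dx":0,"dy":0,"dz":0,"hand":0.6},{"wx":0,"wy":0,"wz":0,"dx":0,"dy":0,"dz":0,"hand":0.6},{"wx":0,"wy":0,"wz":0,"dx":0,"dy":0,"dz":0,"hand":0.6}]'
```

```text
clock: 16.38
tool_pos: [0.584, 0.1731, 0.201]
eef_rot: [0.224, 0.975, -0.002, -0.002]
contact_force: [1.1, -1.2, -1.5]
opening: 0.644
finger_force: 12.0
clock: 16.8
tool_pos: [0.571, -0.0143, 0.2013]
eef_rot: [0.224, 0.975, -0.001, -0.002]
contact_force: [0.9, 0.2, -0.9]
opening: 0.643
finger_force: 12.0
clock: 17.22
tool_pos: [0.5581, -0.2012, 0.2012]
eef_rot: [0.224, 0.975, -0.0, -0.002]
contact_force: [0.4, -0.0, 0.8]
opening: 0.641
finger_force: 12.0
clock: 17.63
tool_pos: [0.55, -0.3701, 0.2007]
eef_rot: [0.226, 0.974, -0.0, -0.002]
contact_force: [0.5, 0.4, -0.4]
opening: 0.639
finger_force: 12.0
clock: 18.05
tool_pos: [0.5537, -0.3929, 0.2026]
eef_rot: [0.223, 0.975, 0.001, -0.001]
contact_force: [0.6, 0.2, -0.5]
opening: 0.64
finger_force: 12.0
clock: 18.47
tool_pos: [0.5537, -0.3952, 0.2034]
eef_rot: [0.224, 0.975, -0.0, 0.0]
contact_force: [0.2, -0.1, -0.2]
opening: 0.641
finger_force: 12.0
```

```bash
python3 -m jog '[{"wx":0,"wy":0,"wz":0,"dx":0,"dy":0,"dz":-0.08,"hand":0.6},{"wx":0,"wy":0,"wz":0,"dx":0,"dy":0,"dz":-0.12,"hand":0.6},{"wx":0,"wy":0,"wz":0,"dx":0,"dy":0,"dz":-0.08,"hand":0.6},{"wx":0,"wy":0,"wz":0,"dx":0,"dy":0,"dz":-0.02,"hand":0.6},{"wx":0,"wy":0,"wz":0,"dx":0,"dy":0,"dz":0,"hand":0.6}]'
python3 -m jog '[{"wx":0,"wy":0,"wz":0,"dx":0,"dy":0,"dz":0,"hand":0.6},{"wx":0,"wy":0,"wz":0,"dx":0,"dy":0,"dz":0,"hand":0.6},{"wx":0,"wy":0,"wz":0,"dx":0,"dy":0,"dz":0,"hand":0.6},{"wx":0,"wy":0,"wz":0,"dx":0,"dy":0,"dz":0,"hand":0.6},{"wx":0,"wy":0,"wz":0,"dx":0,"dy":0,"dz":0,"hand":0.6}]'
python3 - <<'E'
from h import *
im=r.snapshot("side");print(r.get_state()["tool_pos"])
cv2.imwrite("pics/s4.png",cv2.resize(im[110:220,240:350,::-1],None,fx=5,fy=5,interpolation=cv2.INTER_CUBIC))
E
```

```text
clock: 18.88
tool_pos: [0.5526, -0.3948, 0.1266]
eef_rot: [0.224, 0.975, 0.001, -0.002]
contact_force: [-0.6, -0.6, -0.1]
opening: 0.641
finger_force: 12.0
clock: 19.3
tool_pos: [0.554, -0.3957, 0.1292]
eef_rot: [0.224, 0.975, -0.0, 0.001]
contact_force: [0.0, -0.4, -1.2]
opening: 0.64
finger_force: 12.0
[ 0.55386805 -0.39563222  0.12894334]
```

View pics/s4.png

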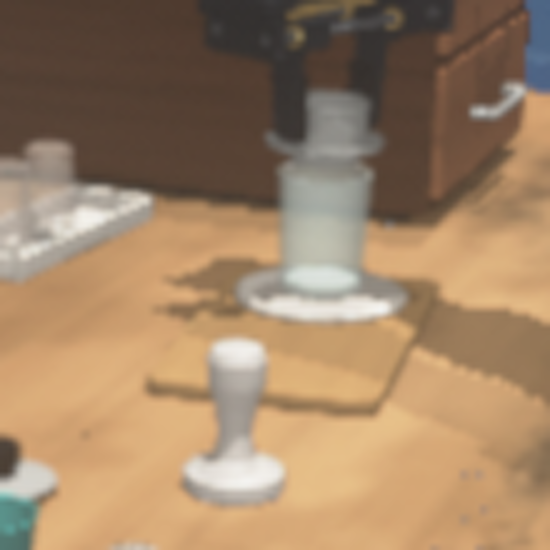

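The flange, centred at crop x 325, is in line with the tumbler rim, centred at 326. Lowering slowly.

```bash
python3 -m jog '[{"wx":0,"wy":0,"wz":0,"dx":0,"dy":0,"dz":-0.016,"hand":0.6},{"wx":0,"wy":0,"wz":0,"dx":0,"dy":0,"dz":-0.016,"hand":0.6},{"wx":0,"wy":0,"wz":0,"dx":0,"dy":0,"dz":0,"hand":0.6},{"wx":0,"wy":0,"wz":0,"dx":0,"dy":0,"dz":0,"hand":0.6},{"wx":0,"wy":0,"wz":0,"dx":0,"dy":0,"dz":0,"hand":0.6}]'
python3 -m jog '[{"wx":0,"wy":0,"wz":0,"dx":0,"dy":0,"dz":-0.016,"hand":0.6},{"wx":0,"wy":0,"wz":0,"dx":0,"dy":0,"dz":-0.012,"hand":0.6},{"wx":0,"wy":0,"wz":0,"dx":0,"dy":0,"dz":0,"hand":0.6},{"wx":0,"wy":0,"wz":0,"dx":0,"dy":0,"dz":0,"hand":0.6},{"wx":0,"wy":0,"wz":0,"dx":0,"dy":0,"dz":0,"hand":0.6}]'
python3 -m jog '[{"wx":0,"wy":0,"wz":0,"dx":0,"dy":0,"dz":-0.008,"hand":0.6},{"wx":0,"wy":0,"wz":0,"dx":0,"dy":0,"dz":0,"hand":0.6},{"wx":0,"wy":0,"wz":0,"dx":0,"dy":0,"dz":0,"hand":0.6},{"wx":0,"wy":0,"wz":0,"dx":0,"dy":0,"dz":0,"hand":0.6},{"wx":0,"wy":0,"wz":0,"dx":0,"dy":0,"dz":0,"hand":0.6}]'
```

```text
clock: 19.77
tool_pos: [0.5536, -0.3954, 0.12]
eef_rot: [0.224, 0.975, 0.0, -0.0]
contact_force: [-0.2, 0.1, -1.7]
opening: 0.639
finger_force: 12.0
clock: 20.18
tool_pos: [0.5536, -0.3954, 0.1132]
eef_rot: [0.224, 0.975, 0.0, -0.0]
contact_force: [-0.1, 1.1, -0.8]
opening: 0.644
finger_force: 12.0
clock: 20.6
tool_pos: [0.5539, -0.3955, 0.1114]
eef_rot: [0.224, 0.975, -0.0, 0.0]
contact_force: [1.3, -0.7, 0.0]
opening: 0.639
finger_force: 12.0
```

```bash
python3 -m jog '[{"wx":0,"wy":0,"wz":0,"dx":0,"dy":0,"dz":-0.004,"hand":0.6},{"wx":0,"wy":0,"wz":0,"dx":0,"dy":0,"dz":0,"hand":0.6},{"wx":0,"wy":0,"wz":0,"dx":0,"dy":0,"dz":0,"hand":0.6},{"wx":0,"wy":0,"wz":0,"dx":0,"dy":0,"dz":0,"hand":0.6},{"wx":0,"wy":0,"wz":0,"dx":0,"dy":0,"dz":0,"hand":0.6}]'
python3 -m jog '[{"wx":0,"wy":0,"wz":0,"dx":0,"dy":0,"dz":-0.003,"hand":0.6},{"wx":0,"wy":0,"wz":0,"dx":0,"dy":0,"dz":0,"hand":0.6},{"wx":0,"wy":0,"wz":0,"dx":0,"dy":0,"dz":0,"hand":0.6},{"wx":0,"wy":0,"wz":0,"dx":0,"dy":0,"dz":0,"hand":0.6},{"wx":0,"wy":0,"wz":0,"dx":0,"dy":0,"dz":0,"hand":0.6}]'
```

```text
clock: 21.02
tool_pos: [0.554, -0.3956, 0.1113]
eef_rot: [0.224, 0.975, -0.0, 0.001]
contact_force: [-0.6, 0.8, 6.4]
opening: 0.639
finger_force: 12.0
clock: 21.43
tool_pos: [0.5541, -0.3957, 0.1113]
eef_rot: [0.224, 0.975, -0.0, 0.001]
contact_force: [-1.2, 0.8, 9.1]
opening: 0.639
finger_force: 12.0
```

```bash
python3 -m jog '[{"wx":0,"wy":0,"wz":0,"dx":0,"dy":0,"dz":0.004,"hand":0.3},{"wx":0,"wy":0,"wz":0,"dx":0,"dy":0,"dz":0,"hand":0.15},{"wx":0,"wy":0,"wz":0,"dx":0,"dy":0,"dz":0,"hand":0},{"wx":0,"wy":0,"wz":0,"dx":0,"dy":0,"dz":0,"hand":0},{"wx":0,"wy":0,"wz":0,"dx":0,"dy":0,"dz":0,"hand":0}]'
python3 -m jog '[{"wx":0,"wy":0,"wz":0,"dx":0,"dy":0,"dz":0.06,"hand":0},{"wx":0,"wy":0,"wz":0,"dx":0,"dy":0,"dz":0.1,"hand":0},{"wx":0,"wy":0,"wz":0,"dx":0,"dy":0,"dz":0.12,"hand":0},{"wx":0,"wy":0,"wz":0,"dx":0,"dy":0,"dz":0.08,"hand":0},{"wx":0,"wy":0,"wz":0,"dx":0,"dy":0.1,"dz":0,"hand":0}]'
python3 -m jog '[{"wx":0,"wy":0,"wz":0,"dx":-0.05,"dy":0.16,"dz":0,"hand":0},{"wx":0,"wy":0,"wz":0,"dx":-0.05,"dy":0.16,"dz":0,"hand":0},{"wx":0,"wy":0,"wz":0,"dx":-0.05,"dy":0.16,"dz":0,"hand":0},{"wx":0,"wy":0,"wz":0,"dx":-0.05,"dy":0.1,"dz":0,"hand":0},{"wx":0,"wy":0,"wz":0,"dx":0,"dy":0,"dz":0,"hand":0}]'
python3 - <<'E'
from h import *
PROF["seat"]=[(.0405,.103),(.0405,.106),(.02925,.134)]
im={c:r.snapshot(c) for c in("side","top")};print(r.get_state()["tool_pos"])
for c in im:
    print(c,see(c,"filter_lid")[:2],see(c,"seat",q="top_filter"),see(c,"tumbler",z0=.018),see(c,"milk_cup",near=(.587,.185)),see(c,"shaker",near=(.4375,.225)))
a=cv2.resize(im["side"][110:220,240:350],(400,400),interpolation=cv2.INTER_CUBIC)
b=cv2.resize(im["top"][150:270,300:420],(400,400),interpolation=cv2.INTER_CUBIC)
cv2.imwrite("pics/m5.png",np.hstack([a,b])[:,:,::-1])
E
```

```text
clock: 21.85
tool_pos: [0.5534, -0.3953, 0.1101]
eef_rot: [0.224, 0.975, 0.0, -0.0]
contact_force: [0.4, -0.1, 0.2]
opening: 0.973
finger_force: 0.0
clock: 22.27
tool_pos: [0.5547, -0.3778, 0.205]
eef_rot: [0.228, 0.974, -0.004, 0.005]
contact_force: [0.2, -0.4, -0.3]
opening: 1.002
finger_force: 0.0
clock: 22.68
tool_pos: [0.5015, -0.2189, 0.2007]
eef_rot: [0.22, 0.976, 0.002, -0.002]
contact_force: [-0.0, 0.5, -0.1]
opening: 1.0
finger_force: 0.0
[ 0.50379653 -0.22533767  0.20075443]
side [([0.6145, -0.0208], np.float64(0.57), 0.66), ([0.4955, -0.0669], np.float64(0.43), 0.28)] [([0.5591, -0.4008], np.float64(0.82), 0.56), ([0.4972, -0.2212], np.float64(0.0), 0.28)] [([0.5493, -0.3784], np.float64(0.83), 0.69), ([0.5619, 0.3802], np.float64(0.47), 0.57)] [([0.5899, 0.1835], np.float64(0.92), 0.58)] [([0.4378, 0.2281], np.float64(0.82), 0.9)]
top [([0.6125, -0.0072], np.float64(0.87), 0.79)] [] [] [([0.5863, 0.1866], np.float64(0.93), 0.56)] [([0.4382, 0.2257], np.float64(0.73), 0.67)]
```

View pics/m5.png

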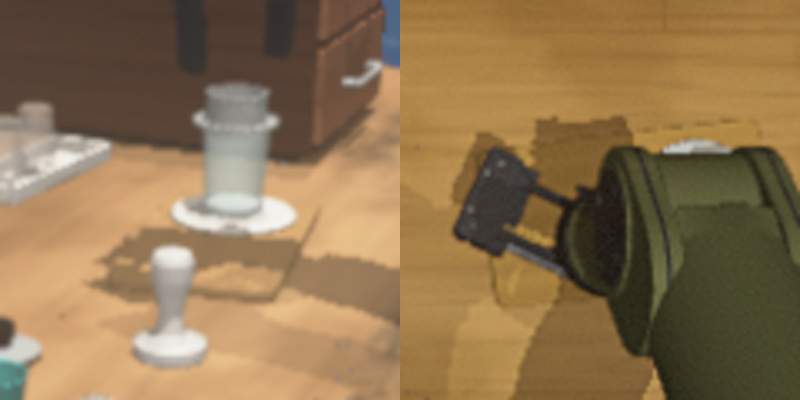

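The left crop shows the filter seated level on the tumbler at (237,110), chamber up and flange on the rim. Next is the lid.

```bash
python3 -m jog '[{"wx":0,"wy":0,"wz":0,"dx":0.06,"dy":0.12,"dz":0,"hand":0},{"wx":0,"wy":0,"wz":0,"dx":0.06,"dy":0.12,"dz":0,"hand":0},{"wx":0,"wy":0,"wz":0,"dx":0.06,"dy":0.12,"dz":0,"hand":0},{"wx":0,"wy":0,"wz":0,"dx":0.06,"dy":0.12,"dz":0,"hand":0},{"wx":0,"wy":0,"wz":0,"dx":0.06,"dy":0.12,"dz":0,"hand":0}]' 10
python3 -m jog '[{"wx":0,"wy":0,"wz":0,"dx":0.06,"dy":0.12,"dz":-0.1,"hand":0.1},{"wx":0,"wy":0,"wz":0,"dx":0.06,"dy":0.12,"dz":-0.14,"hand":0.2},{"wx":0,"wy":0,"wz":0,"dx":0.018,"dy":0.034,"dz":-0.14,"hand":0.3},{"wx":0,"wy":0,"wz":0,"dx":0,"dy":0,"dz":-0.12,"hand":0.4},{"wx":0,"wy":0,"wz":0,"dx":0,"dy":0,"dz":-0.06,"hand":0.4}]'
python3 -m jog '[{"wx":0,"wy":0,"wz":0,"dx":0,"dy":0,"dz":0,"hand":0.4},{"wx":0,"wy":0,"wz":0,"dx":0,"dy":0,"dz":0,"hand":0.4},{"wx":0,"wy":0,"wz":0,"dx":0,"dy":0,"dz":0,"hand":0.4},{"wx":0,"wy":0,"wz":0,"dx":0,"dy":0,"dz":0,"hand":0.4},{"wx":0,"wy":0,"wz":0,"dx":0,"dy":0,"dz":0,"hand":0.4}]'
python3 - <<'E'
from h import *
im=r.snapshot("side");print(r.get_state()["tool_pos"],see("side","filter_lid"))
cv2.imwrite("pics/s6.png",cv2.resize(im[150:250,190:310,::-1],None,fx=5,fy=5,interpolation=cv2.INTER_CUBIC))
E
```

```text
clock: 23.7
tool_pos: [0.5794, -0.0748, 0.2005]
eef_rot: [0.224, 0.975, 0.0, 0.0]
contact_force: [0.6, -0.9, -0.2]
opening: 1.002
finger_force: 0.0
clock: 24.12
tool_pos: [0.6093, -0.0105, 0.0618]
eef_rot: [0.223, 0.975, -0.0, -0.002]
contact_force: [-1.3, -1.1, 0.1]
opening: 0.644
finger_force: 0.0
clock: 24.53
tool_pos: [0.6122, -0.0122, 0.0671]
eef_rot: [0.224, 0.975, 0.0, 0.001]
contact_force: [-0.6, -0.2, -0.5]
opening: 0.604
finger_force: 0.0
[ 0.61202256 -0.01214567  0.06688826] [([0.62, -0.0139], np.float64(0.64), 0.66)]
```

View pics/s6.png

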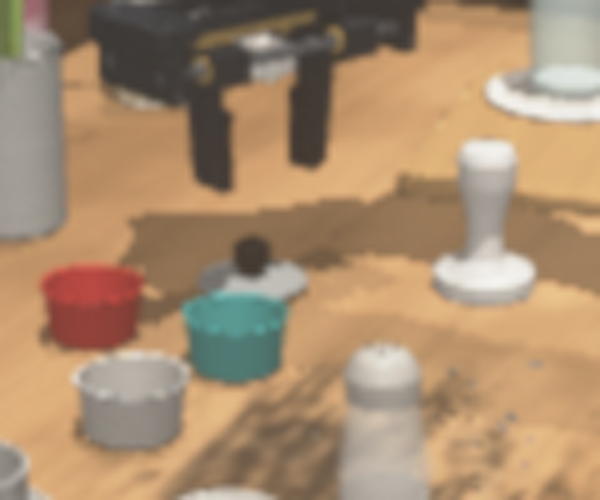

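Run:
```python
from h import *
im=r.snapshot("side")[:,:,:].astype(int).sum(2)
m=np.zeros(im.shape,bool);m[192:212,230:252]=im[192:212,230:252]<190
n,l,s,c=cv2.connectedComponentsWithStats(m.astype(np.uint8));k=1+s[1:,4].argmax();print(s[k],c[k],world("side",c[k],.0225),r.get_state()["tool_pos"])
im=cv2.imread("pics/top0.png").astype(int).sum(2)
m=np.zeros(im.shape,bool);m[182:200,256:274]=im[182:200,256:274]<230
n,l,s,c=cv2.connectedComponentsWithStats(m.astype(np.uint8));k=1+s[1:,4].argmax();print(s[k],c[k],world("top",c[k],.029))
```

```text
[238 198   5   6  24] [239.875      200.54166667] [ 0.6154064  -0.00545474  0.0225    ] [ 0.61165067 -0.01209389  0.06642449]
[262 188   5   6  25] [264.08 190.56] [ 0.61343477 -0.00509731  0.029     ]
```

The dark knob reads about (0.614, -0.006) in both cameras, so the tool needs 2 mm in x and 6 mm in y.

```bash
python3 -m jog '[{"wx":0,"wy":0,"wz":0,"dx":0.009,"dy":0.024,"dz":0,"hand":0.4},{"wx":0,"wy":0,"wz":0,"dx":0,"dy":0,"dz":-0.06,"hand":0.4},{"wx":0,"wy":0,"wz":0,"dx":0,"dy":0,"dz":-0.08,"hand":0.4},{"wx":0,"wy":0,"wz":0,"dx":0,"dy":0,"dz":-0.04,"hand":0.4},{"wx":0,"wy":0,"wz":0,"dx":0,"dy":0,"dz":0,"hand":0.4}]'
python3 -m jog '[{"wx":0,"wy":0,"wz":0,"dx":0,"dy":0,"dz":0,"hand":0.4},{"wx":0,"wy":0,"wz":0,"dx":0,"dy":0,"dz":0,"hand":0.4},{"wx":0,"wy":0,"wz":0,"dx":0,"dy":0,"dz":0,"hand":0.4},{"wx":0,"wy":0,"wz":0,"dx":0,"dy":0,"dz":0,"hand":0.4},{"wx":0,"wy":0,"wz":0,"dx":0,"dy":0,"dz":0,"hand":0.4}]'
```

```text
clock: 25.1
tool_pos: [0.6118, -0.0056, 0.0184]
eef_rot: [0.224, 0.975, -0.0, -0.002]
contact_force: [0.3, -0.4, -0.2]
opening: 0.596
finger_force: 0.0
clock: 25.52
tool_pos: [0.6138, -0.006, 0.0212]
eef_rot: [0.224, 0.975, 0.0, 0.001]
contact_force: [0.1, 0.3, -0.0]
opening: 0.6
finger_force: 0.0
```

```bash
python3 -m jog '[{"wx":0,"wy":0,"wz":0,"dx":0,"dy":0,"dz":-0.014,"hand":0.4},{"wx":0,"wy":0,"wz":0,"dx":0,"dy":0,"dz":-0.012,"hand":0.4},{"wx":0,"wy":0,"wz":0,"dx":0,"dy":0,"dz":0,"hand":0.4},{"wx":0,"wy":0,"wz":0,"dx":0,"dy":0,"dz":0,"hand":0.5},{"wx":0,"wy":0,"wz":0,"dx":0,"dy":0,"dz":0,"hand":0.6}]'
python3 -m jog '[{"wx":0,"wy":0,"wz":0,"dx":0,"dy":0,"dz":0,"hand":0.68},{"wx":0,"wy":0,"wz":0,"dx":0,"dy":0,"dz":0,"hand":0.74},{"wx":0,"wy":0,"wz":0,"dx":0,"dy":0,"dz":0,"hand":0.8},{"wx":0,"wy":0,"wz":0,"dx":0,"dy":0,"dz":0,"hand":0.9},{"wx":0,"wy":0,"wz":0,"dx":0,"dy":0,"dz":0,"hand":1}]' 12
python3 -m jog '[{"wx":0,"wy":0,"wz":0,"dx":0,"dy":0,"dz":0,"hand":1},{"wx":0,"wy":0,"wz":0,"dx":0,"dy":0,"dz":0,"hand":1},{"wx":0,"wy":0,"wz":0,"dx":0,"dy":0,"dz":0,"hand":1},{"wx":0,"wy":0,"wz":0,"dx":0,"dy":0,"dz":0,"hand":1},{"wx":0,"wy":0,"wz":0,"dx":0,"dy":0,"dz":0,"hand":1}]'
```

```text
clock: 25.93
tool_pos: [0.6133, -0.0059, 0.0139]
eef_rot: [0.224, 0.975, 0.0, -0.0]
contact_force: [0.1, -0.6, 0.8]
opening: 0.472
finger_force: 0.0
clock: 26.35
tool_pos: [0.6135, -0.0059, 0.0141]
eef_rot: [0.224, 0.975, 0.0, 0.0]
contact_force: [-0.1, 0.4, -0.5]
opening: 0.213
finger_force: 12.0
clock: 26.77
tool_pos: [0.6135, -0.0059, 0.0141]
eef_rot: [0.224, 0.975, 0.0, 0.0]
contact_force: [0.2, 0.9, 1.5]
opening: 0.219
finger_force: 12.0
```

```bash
python3 -m jog '[{"wx":0,"wy":0,"wz":0,"dx":0,"dy":0,"dz":0.04,"hand":1},{"wx":0,"wy":0,"wz":0,"dx":0,"dy":0,"dz":0.1,"hand":1},{"wx":0,"wy":0,"wz":0,"dx":0,"dy":0,"dz":0.14,"hand":1},{"wx":0,"wy":0,"wz":0,"dx":0,"dy":0,"dz":0.14,"hand":1},{"wx":0,"wy":0,"wz":0,"dx":0,"dy":0,"dz":0.14,"hand":1}]'
python3 -m jog '[{"wx":0,"wy":0,"wz":0,"dx":0,"dy":-0.04,"dz":0.14,"hand":1},{"wx":0,"wy":0,"wz":0,"dx":-0.02,"dy":-0.08,"dz":0.06,"hand":1},{"wx":0,"wy":0,"wz":0,"dx":-0.02,"dy":-0.12,"dz":0,"hand":1},{"wx":0,"wy":0,"wz":0,"dx":-0.02,"dy":-0.12,"dz":0,"hand":1},{"wx":0,"wy":0,"wz":0,"dx":-0.02,"dy":-0.12,"dz":0,"hand":1}]'
python3 -m jog '[{"wx":0,"wy":0,"wz":0,"dx":-0.02,"dy":-0.12,"dz":0,"hand":1},{"wx":0,"wy":0,"wz":0,"dx":-0.02,"dy":-0.12,"dz":0,"hand":1},{"wx":0,"wy":0,"wz":0,"dx":-0.02,"dy":-0.12,"dz":0,"hand":1},{"wx":0,"wy":0,"wz":0,"dx":-0.02,"dy":-0.12,"dz":0,"hand":1},{"wx":0,"wy":0,"wz":0,"dx":-0.02,"dy":-0.12,"dz":0,"hand":1}]'
python3 -m jog '[{"wx":0,"wy":0,"wz":0,"dx":-0.02,"dy":-0.12,"dz":0,"hand":1},{"wx":0,"wy":0,"wz":0,"dx":-0.02,"dy":-0.12,"dz":0,"hand":1},{"wx":0,"wy":0,"wz":0,"dx":-0.02,"dy":-0.12,"dz":0,"hand":1},{"wx":0,"wy":0,"wz":0,"dx":-0.003,"dy":-0.075,"dz":0,"hand":1},{"wx":0,"wy":0,"wz":0,"dx":0,"dy":-0.04,"dz":0,"hand":1}]'
python3 -m jog '[{"wx":0,"wy":0,"wz":0,"dx":0,"dy":0,"dz":0,"hand":1},{"wx":0,"wy":0,"wz":0,"dx":0,"dy":0,"dz":0,"hand":1},{"wx":0,"wy":0,"wz":0,"dx":0,"dy":0,"dz":0,"hand":1},{"wx":0,"wy":0,"wz":0,"dx":0,"dy":0,"dz":0,"hand":1},{"wx":0,"wy":0,"wz":0,"dx":0,"dy":0,"dz":0,"hand":1}]'
python3 -m jog '[{"wx":0,"wy":0,"wz":0,"dx":0,"dy":0,"dz":0,"hand":1},{"wx":0,"wy":0,"wz":0,"dx":0,"dy":0,"dz":0,"hand":1},{"wx":0,"wy":0,"wz":0,"dx":0,"dy":0,"dz":0,"hand":1},{"wx":0,"wy":0,"wz":0,"dx":0,"dy":0,"dz":0,"hand":1},{"wx":0,"wy":0,"wz":0,"dx":0,"dy":0,"dz":0,"hand":1}]'
```

```text
clock: 27.18
tool_pos: [0.6127, -0.0062, 0.1559]
eef_rot: [0.224, 0.975, -0.0, -0.0]
contact_force: [1.2, 0.0, -0.3]
opening: 0.219
finger_force: 12.0
clock: 27.6
tool_pos: [0.5929, -0.1273, 0.2053]
eef_rot: [0.224, 0.975, -0.0, 0.0]
contact_force: [-0.0, -0.2, -0.5]
opening: 0.217
finger_force: 12.0
clock: 28.02
tool_pos: [0.5674, -0.2775, 0.2046]
eef_rot: [0.224, 0.975, -0.0, -0.0]
contact_force: [1.1, 0.3, -0.4]
opening: 0.215
finger_force: 12.0
clock: 28.43
tool_pos: [0.5504, -0.399, 0.2042]
eef_rot: [0.226, 0.974, -0.001, -0.0]
contact_force: [-0.2, -0.7, -0.4]
opening: 0.216
finger_force: 12.0
clock: 28.85
tool_pos: [0.5533, -0.3928, 0.2042]
eef_rot: [0.223, 0.975, 0.0, -0.0]
contact_force: [0.7, -0.8, 0.4]
opening: 0.22
finger_force: 12.0
clock: 29.27
tool_pos: [0.5526, -0.3947, 0.204]
eef_rot: [0.224, 0.975, 0.0, -0.0]
contact_force: [-1.1, 0.3, -0.8]
opening: 0.218
finger_force: 12.0
```

```bash
python3 -m jog '[{"wx":0,"wy":0,"wz":0,"dx":0,"dy":0,"dz":-0.06,"hand":1},{"wx":0,"wy":0,"wz":0,"dx":0,"dy":0,"dz":-0.08,"hand":1},{"wx":0,"wy":0,"wz":0,"dx":0,"dy":0,"dz":-0.06,"hand":1},{"wx":0,"wy":0,"wz":0,"dx":0,"dy":0,"dz":0,"hand":1},{"wx":0,"wy":0,"wz":0,"dx":0,"dy":0,"dz":0,"hand":1}]'
python3 -m jog '[{"wx":0,"wy":0,"wz":0,"dx":0,"dy":0,"dz":0,"hand":1},{"wx":0,"wy":0,"wz":0,"dx":0,"dy":0,"dz":0,"hand":1},{"wx":0,"wy":0,"wz":0,"dx":0,"dy":0,"dz":0,"hand":1},{"wx":0,"wy":0,"wz":0,"dx":0,"dy":0,"dz":0,"hand":1},{"wx":0,"wy":0,"wz":0,"dx":0,"dy":0,"dz":0,"hand":1}]'
python3 - <<'E'
from h import *
im=r.snapshot("side");print(r.get_state()["tool_pos"])
cv2.imwrite("pics/s7.png",cv2.resize(im[110:200,270:340,::-1],None,fx=6,fy=6,interpolation=cv2.INTER_CUBIC))
E
```

```text
clock: 29.68
tool_pos: [0.5522, -0.3945, 0.1535]
eef_rot: [0.224, 0.975, 0.0, -0.001]
contact_force: [0.1, 0.4, 0.5]
opening: 0.22
finger_force: 12.0
clock: 30.1
tool_pos: [0.5529, -0.3949, 0.1546]
eef_rot: [0.224, 0.975, -0.0, 0.0]
contact_force: [-0.5, -0.2, -1.0]
opening: 0.214
finger_force: 12.0
[ 0.55281737 -0.39479739  0.15444498]
```

View pics/s7.png

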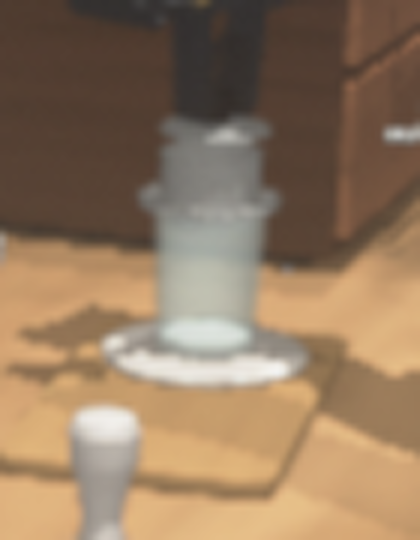

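Lid disc (centre x 215) lines up over the chamber (212), so I'm lowering it.

```bash
python3 -m jog '[{"wx":0,"wy":0,"wz":0,"dx":0,"dy":0,"dz":-0.016,"hand":1},{"wx":0,"wy":0,"wz":0,"dx":0,"dy":0,"dz":-0.014,"hand":1},{"wx":0,"wy":0,"wz":0,"dx":0,"dy":0,"dz":0,"hand":1},{"wx":0,"wy":0,"wz":0,"dx":0,"dy":0,"dz":0,"hand":1},{"wx":0,"wy":0,"wz":0,"dx":0,"dy":0,"dz":0,"hand":1}]'
python3 -m jog '[{"wx":0,"wy":0,"wz":0,"dx":0,"dy":0,"dz":-0.012,"hand":1},{"wx":0,"wy":0,"wz":0,"dx":0,"dy":0,"dz":0,"hand":1},{"wx":0,"wy":0,"wz":0,"dx":0,"dy":0,"dz":0,"hand":1},{"wx":0,"wy":0,"wz":0,"dx":0,"dy":0,"dz":0,"hand":1},{"wx":0,"wy":0,"wz":0,"dx":0,"dy":0,"dz":0,"hand":1}]'
python3 -m jog '[{"wx":0,"wy":0,"wz":0,"dx":0,"dy":0,"dz":-0.005,"hand":1},{"wx":0,"wy":0,"wz":0,"dx":0,"dy":0,"dz":0,"hand":1},{"wx":0,"wy":0,"wz":0,"dx":0,"dy":0,"dz":0,"hand":1},{"wx":0,"wy":0,"wz":0,"dx":0,"dy":0,"dz":0,"hand":1},{"wx":0,"wy":0,"wz":0,"dx":0,"dy":0,"dz":0,"hand":1}]'
```

```text
clock: 30.57
tool_pos: [0.5526, -0.3947, 0.1463]
eef_rot: [0.224, 0.975, 0.0, -0.0]
contact_force: [1.1, 0.1, -0.5]
opening: 0.219
finger_force: 12.0
clock: 30.98
tool_pos: [0.5527, -0.3947, 0.1436]
eef_rot: [0.224, 0.975, 0.0, 0.0]
contact_force: [-0.9, 0.1, 0.2]
opening: 0.22
finger_force: 12.0
clock: 31.4
tool_pos: [0.5529, -0.3949, 0.1427]
eef_rot: [0.224, 0.975, -0.0, 0.0]
contact_force: [0.6, -0.0, 3.6]
opening: 0.221
finger_force: 12.0
```

```bash
python3 -m jog '[{"wx":0,"wy":0,"wz":0,"dx":0,"dy":0,"dz":0.002,"hand":0.75},{"wx":0,"wy":0,"wz":0,"dx":0,"dy":0,"dz":0,"hand":0.6},{"wx":0,"wy":0,"wz":0,"dx":0,"dy":0,"dz":0,"hand":0.5},{"wx":0,"wy":0,"wz":0,"dx":0,"dy":0,"dz":0,"hand":0.5},{"wx":0,"wy":0,"wz":0,"dx":0,"dy":0,"dz":0,"hand":0.5}]'
python3 -m jog '[{"wx":0,"wy":0,"wz":0,"dx":0,"dy":0,"dz":0.06,"hand":0.4},{"wx":0,"wy":0,"wz":0,"dx":0,"dy":0,"dz":0.12,"hand":0.2},{"wx":0,"wy":0,"wz":0,"dx":0,"dy":0,"dz":0.12,"hand":0},{"wx":0,"wy":0,"wz":-0.06,"dx":0,"dy":0.1,"dz":0,"hand":0},{"wx":0,"wy":0,"wz":-0.06,"dx":0.01,"dy":0.12,"dz":0,"hand":0}]'
python3 -m jog '[{"wx":0,"wy":0,"wz":-0.06,"dx":0.01,"dy":0.15,"dz":0,"hand":0},{"wx":0,"wy":0,"wz":-0.06,"dx":0.01,"dy":0.15,"dz":0,"hand":0},{"wx":0,"wy":0,"wz":-0.06,"dx":0.01,"dy":0.15,"dz":0,"hand":0},{"wx":0,"wy":0,"wz":-0.06,"dx":0.01,"dy":0.15,"dz":0,"hand":0},{"wx":0,"wy":0,"wz":-0.06,"dx":0.01,"dy":0.15,"dz":0,"hand":0}]'
python3 -m jog '[{"wx":0,"wy":0,"wz":-0.06,"dx":0.01,"dy":0.15,"dz":0,"hand":0},{"wx":0,"wy":0,"wz":-0.02,"dx":0.01,"dy":0.15,"dz":0,"hand":0},{"wx":0,"wy":0,"wz":0,"dx":0.01,"dy":0.15,"dz":0,"hand":0},{"wx":0,"wy":0,"wz":0,"dx":0.01,"dy":0.15,"dz":0,"hand":0},{"wx":0,"wy":0,"wz":0,"dx":0.01,"dy":0.15,"dz":0,"hand":0}]'
python3 -c "
from plant import r
print(r.get_state()['q'],r.get_state()['tool_pos'])"
```

```text
clock: 31.82
tool_pos: [0.5525, -0.3946, 0.1425]
eef_rot: [0.224, 0.975, 0.0, -0.0]
contact_force: [-0.2, 0.6, -0.6]
opening: 0.497
finger_force: 0.0
clock: 32.23
tool_pos: [0.5551, -0.343, 0.2197]
eef_rot: [0.345, 0.939, -0.001, 0.002]
contact_force: [0.9, 1.0, -0.2]
opening: 0.855
finger_force: 0.0
clock: 32.65
tool_pos: [0.5675, -0.1505, 0.2179]
eef_rot: [0.604, 0.797, 0.0, 0.0]
contact_force: [0.6, 0.5, -0.1]
opening: 0.999
finger_force: 0.0
clock: 33.07
tool_pos: [0.58, 0.0373, 0.2179]
eef_rot: [0.664, 0.748, 0.0, 0.0]
contact_force: [0.9, -0.3, 0.3]
opening: 0.999
finger_force: 0.0
[-0.10776785  0.65278228 -0.0608238   1.72885386  0.05349259  0.76135982
 -0.07554607] [0.57998869 0.03731285 0.21786113]
```

```bash
python3 -m jog '[{"wx":0,"wy":0,"wz":0,"dx":0.01,"dy":0.14,"dz":0,"hand":0},{"wx":0,"wy":0,"wz":0,"dx":0.01,"dy":0.14,"dz":0,"hand":0},{"wx":0,"wy":0,"wz":0,"dx":0.01,"dy":0.12,"dz":-0.1,"hand":0},{"wx":0,"wy":0,"wz":0,"dx":0,"dy":0.1,"dz":-0.12,"hand":0},{"wx":0,"wy":0,"wz":0,"dx":0,"dy":0.08,"dz":-0.12,"hand":0}]'
python3 -m jog '[{"wx":0,"wy":0,"wz":0,"dx":0,"dy":0,"dz":-0.12,"hand":0},{"wx":0,"wy":0,"wz":0,"dx":0,"dy":0,"dz":-0.1,"hand":0},{"wx":0,"wy":0,"wz":0,"dx":0,"dy":0,"dz":0,"hand":0},{"wx":0,"wy":0,"wz":0,"dx":0,"dy":0,"dz":0,"hand":0},{"wx":0,"wy":0,"wz":0,"dx":0,"dy":0,"dz":0,"hand":0}]' 8
python3 -m jog '[{"wx":0,"wy":0,"wz":0,"dx":0,"dy":0,"dz":0,"hand":0},{"wx":0,"wy":0,"wz":0,"dx":0,"dy":0,"dz":0,"hand":0},{"wx":0,"wy":0,"wz":0,"dx":0,"dy":0,"dz":0,"hand":0},{"wx":0,"wy":0,"wz":0,"dx":0,"dy":0,"dz":0,"hand":0},{"wx":0,"wy":0,"wz":0,"dx":0,"dy":0,"dz":0,"hand":0}]'
python3 - <<'E'
from h import *
im=r.snapshot("side");print(r.get_state()["tool_pos"],see("side","milk_cup",near=(.588,.185)))
a=cv2.resize(im[150:270,130:290],None,fx=3.3,fy=3.3,interpolation=cv2.INTER_CUBIC)
b=cv2.resize(im[100:220,270:350],(264,396),interpolation=cv2.INTER_CUBIC)
cv2.imwrite("pics/s8.png",np.hstack([a,b])[:,:,::-1])
E
```

```text
clock: 33.48
tool_pos: [0.588, 0.184, 0.1325]
eef_rot: [0.663, 0.749, 0.002, 0.0]
contact_force: [0.8, -0.5, 0.4]
opening: 0.999
finger_force: 0.0
clock: 33.9
tool_pos: [0.5887, 0.1802, 0.0791]
eef_rot: [0.664, 0.748, 0.001, 0.001]
contact_force: [-0.1, 0.6, 0.4]
opening: 1.0
finger_force: 0.0
clock: 34.32
tool_pos: [0.5879, 0.1803, 0.0783]
eef_rot: [0.664, 0.748, 0.0, 0.0]
contact_force: [-0.8, -0.3, -0.4]
opening: 0.997
finger_force: 0.0
[0.58780468 0.1803184  0.07814536] [([0.5888, 0.1835], np.float64(0.91), 0.72)]
```

View pics/s8.png

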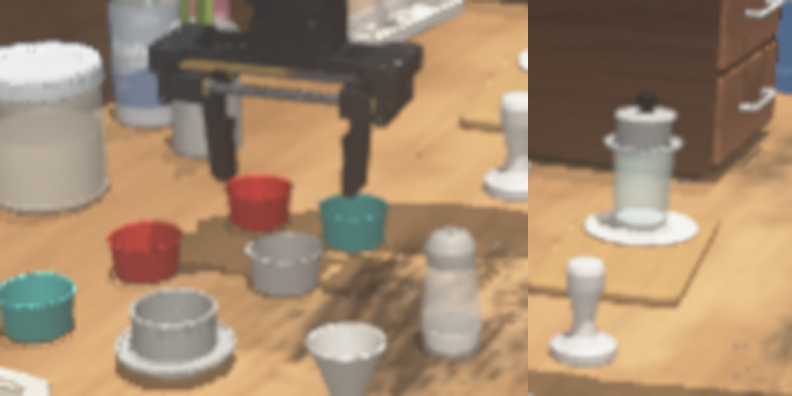

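The right half shows the lid seated level on the filter at (648,112). In the left half the grey steel cup at (285,262) is the one meant; the red cups at (145,250) and (260,200) and the turquoise ones at (38,305) and (353,222) are not. Going down on it.

```bash
python3 -m jog '[{"wx":0,"wy":0,"wz":0,"dx":0,"dy":0.019,"dz":0,"hand":0},{"wx":0,"wy":0,"wz":0,"dx":0,"dy":0,"dz":-0.08,"hand":0},{"wx":0,"wy":0,"wz":0,"dx":0,"dy":0,"dz":-0.1,"hand":0},{"wx":0,"wy":0,"wz":0,"dx":0,"dy":0,"dz":-0.06,"hand":0},{"wx":0,"wy":0,"wz":0,"dx":0,"dy":0,"dz":0,"hand":0}]'
python3 -m jog '[{"wx":0,"wy":0,"wz":0,"dx":0,"dy":0,"dz":-0.016,"hand":0},{"wx":0,"wy":0,"wz":0,"dx":0,"dy":0,"dz":0,"hand":0},{"wx":0,"wy":0,"wz":0,"dx":0,"dy":0,"dz":0,"hand":0.1},{"wx":0,"wy":0,"wz":0,"dx":0,"dy":0,"dz":0,"hand":0.2},{"wx":0,"wy":0,"wz":0,"dx":0,"dy":0,"dz":0,"hand":0.25}]'
python3 -m jog '[{"wx":0,"wy":0,"wz":0,"dx":0,"dy":0,"dz":0,"hand":0.3},{"wx":0,"wy":0,"wz":0,"dx":0,"dy":0,"dz":0,"hand":0.35},{"wx":0,"wy":0,"wz":0,"dx":0,"dy":0,"dz":0,"hand":0.5},{"wx":0,"wy":0,"wz":0,"dx":0,"dy":0,"dz":0,"hand":0.6},{"wx":0,"wy":0,"wz":0,"dx":0,"dy":0,"dz":0,"hand":0.6}]'
python3 -m jog '[{"wx":0,"wy":0,"wz":0,"dx":0,"dy":0,"dz":0,"hand":0.6},{"wx":0,"wy":0,"wz":0,"dx":0,"dy":0,"dz":0,"hand":0.6},{"wx":0,"wy":0,"wz":0,"dx":0,"dy":0,"dz":0,"hand":0.6},{"wx":0,"wy":0,"wz":0,"dx":0,"dy":0,"dz":0,"hand":0.6}]'
```

```text
clock: 34.83
tool_pos: [0.5851, 0.1847, 0.0146]
eef_rot: [0.664, 0.748, -0.003, -0.002]
contact_force: [0.1, -0.0, -0.1]
opening: 1.004
finger_force: 0.0
clock: 35.25
tool_pos: [0.5883, 0.1852, 0.0147]
eef_rot: [0.664, 0.748, 0.001, 0.0]
contact_force: [-0.4, -0.0, -0.2]
opening: 0.799
finger_force: 0.0
clock: 35.67
tool_pos: [0.5879, 0.1851, 0.0142]
eef_rot: [0.664, 0.748, 0.0, 0.0]
contact_force: [-0.8, -0.6, 3.7]
opening: 0.627
finger_force: 8.2
clock: 36.0
tool_pos: [0.5879, 0.1851, 0.0141]
eef_rot: [0.664, 0.748, 0.0, 0.0]
contact_force: [-1.1, -0.4, 5.1]
opening: 0.624
finger_force: 8.1
```

```bash
python3 -m jog '[{"wx":0,"wy":0,"wz":0,"dx":0,"dy":0,"dz":0.03,"hand":0.6},{"wx":0,"wy":0,"wz":0,"dx":0,"dy":0,"dz":0.06,"hand":0.6},{"wx":0,"wy":0,"wz":0,"dx":0,"dy":0,"dz":0.1,"hand":0.6},{"wx":0,"wy":0,"wz":0,"dx":0,"dy":0,"dz":0.12,"hand":0.6},{"wx":0,"wy":0,"wz":0,"dx":0,"dy":0,"dz":0.12,"hand":0.6}]'
python3 -m jog '[{"wx":0,"wy":0,"wz":0,"dx":0,"dy":0,"dz":0.12,"hand":0.6},{"wx":0,"wy":0,"wz":0,"dx":0,"dy":0,"dz":0.1,"hand":0.6},{"wx":0,"wy":0,"wz":0,"dx":0,"dy":0,"dz":0,"hand":0.6},{"wx":0,"wy":0,"wz":0,"dx":0,"dy":0,"dz":0,"hand":0.6},{"wx":0,"wy":0,"wz":0,"dx":0,"dy":0,"dz":0,"hand":0.6}]'
python3 - <<'E'
from h import *
im=r.snapshot("side");s=r.get_state();print(s["tool_pos"],s["opening"],see("side","milk_cup",near=(.588,.185),z0=s["tool_pos"][2]-.0141))
cv2.imwrite("pics/s9.png",cv2.resize(im[110:250,150:290,::-1],None,fx=3.5,fy=3.5,interpolation=cv2.INTER_CUBIC))
E
```

```text
clock: 36.42
tool_pos: [0.5871, 0.1848, 0.1229]
eef_rot: [0.664, 0.748, -0.0, -0.0]
contact_force: [-0.1, 1.1, -0.3]
opening: 0.623
finger_force: 8.3
clock: 36.83
tool_pos: [0.5869, 0.1848, 0.1761]
eef_rot: [0.664, 0.748, -0.0, -0.0]
contact_force: [0.4, -0.4, -0.5]
opening: 0.627
finger_force: 8.3
[0.58661717 0.18466834 0.17537929] 0.6236015930764579 [([0.5892, 0.1841], np.float64(0.8), 0.85)]
```

View pics/s9.png

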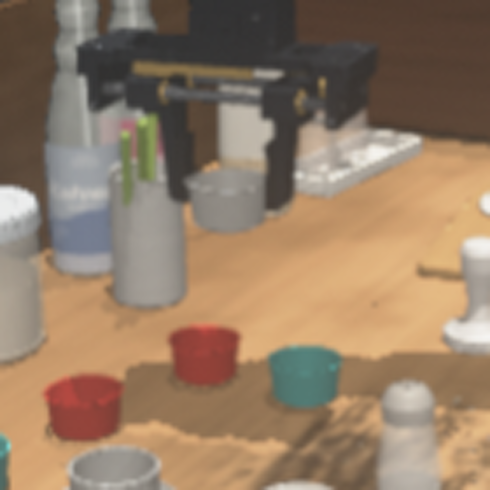

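The cup hangs level at crop (228,198).

```bash
python3 -m jog '[{"wx":0,"wy":0,"wz":0,"dx":-0.01,"dy":-0.06,"dz":0,"hand":0.6},{"wx":0,"wy":0,"wz":0,"dx":-0.025,"dy":-0.13,"dz":0,"hand":0.6},{"wx":0,"wy":0,"wz":0,"dx":-0.025,"dy":-0.13,"dz":0,"hand":0.6},{"wx":0,"wy":0,"wz":0,"dx":-0.025,"dy":-0.13,"dz":0,"hand":0.6},{"wx":0,"wy":0,"wz":0,"dx":-0.025,"dy":-0.13,"dz":0,"hand":0.6}]'
python3 -m jog '[{"wx":0,"wy":0,"wz":0,"dx":-0.025,"dy":-0.13,"dz":0,"hand":0.6},{"wx":0,"wy":0,"wz":0,"dx":-0.025,"dy":-0.13,"dz":0,"hand":0.6},{"wx":0,"wy":0,"wz":0,"dx":-0.025,"dy":-0.13,"dz":0,"hand":0.6},{"wx":0,"wy":0,"wz":0,"dx":-0.025,"dy":-0.13,"dz":0,"hand":0.6},{"wx":0,"wy":0,"wz":0,"dx":-0.025,"dy":-0.13,"dz":0,"hand":0.6}]'
python3 -m jog '[{"wx":0,"wy":0,"wz":0,"dx":-0.025,"dy":-0.13,"dz":0,"hand":0.6},{"wx":0,"wy":0,"wz":0,"dx":-0.025,"dy":-0.13,"dz":0,"hand":0.6},{"wx":0,"wy":0,"wz":0,"dx":-0.025,"dy":-0.13,"dz":0,"hand":0.6},{"wx":0,"wy":0,"wz":0,"dx":-0.025,"dy":-0.13,"dz":0,"hand":0.6},{"wx":0,"wy":0,"wz":0,"dx":-0.009,"dy":-0.074,"dz":0,"hand":0.6}]'
python3 -m jog '[{"wx":0,"wy":0,"wz":0,"dx":0,"dy":0,"dz":0,"hand":0.6},{"wx":0,"wy":0,"wz":0,"dx":0,"dy":0,"dz":0,"hand":0.6},{"wx":0,"wy":0,"wz":0,"dx":0,"dy":0,"dz":0,"hand":0.6},{"wx":0,"wy":0,"wz":0,"dx":0,"dy":0,"dz":0,"hand":0.6},{"wx":0,"wy":0,"wz":0,"dx":0,"dy":0,"dz":0,"hand":0.6}]'
python3 -m jog '[{"wx":0,"wy":0,"wz":0,"dx":0,"dy":0,"dz":-0.1,"hand":0.6},{"wx":0,"wy":0,"wz":0,"dx":0,"dy":0,"dz":-0.12,"hand":0.6},{"wx":0,"wy":0,"wz":0,"dx":0,"dy":0,"dz":-0.12,"hand":0.6},{"wx":0,"wy":0,"wz":0,"dx":0,"dy":0,"dz":-0.08,"hand":0.6},{"wx":0,"wy":0,"wz":0,"dx":0,"dy":0,"dz":-0.04,"hand":0.6}]'
python3 -m jog '[{"wx":0,"wy":0,"wz":0,"dx":0,"dy":0,"dz":0,"hand":0.6},{"wx":0,"wy":0,"wz":0,"dx":0,"dy":0,"dz":0,"hand":0.6},{"wx":0,"wy":0,"wz":0,"dx":0,"dy":0,"dz":0,"hand":0.6},{"wx":0,"wy":0,"wz":0,"dx":0,"dy":0,"dz":0,"hand":0.6},{"wx":0,"wy":0,"wz":0,"dx":0,"dy":0,"dz":0,"hand":0.6}]'
```

```text
clock: 37.35
tool_pos: [0.5586, 0.0372, 0.1753]
eef_rot: [0.664, 0.748, -0.001, -0.0]
contact_force: [0.2, -0.6, -0.9]
opening: 0.621
finger_force: 8.3
clock: 37.77
tool_pos: [0.5269, -0.1251, 0.1754]
eef_rot: [0.664, 0.748, -0.001, -0.001]
contact_force: [0.9, -0.8, -0.7]
opening: 0.621
finger_force: 8.3
clock: 38.18
tool_pos: [0.4979, -0.2767, 0.1753]
eef_rot: [0.666, 0.746, -0.002, -0.001]
contact_force: [-0.5, -1.1, -1.4]
opening: 0.623
finger_force: 8.3
clock: 38.6
tool_pos: [0.5019, -0.2693, 0.1761]
eef_rot: [0.663, 0.749, 0.0, -0.0]
contact_force: [0.3, 0.6, -1.0]
opening: 0.619
finger_force: 8.3
clock: 39.02
tool_pos: [0.5006, -0.2691, 0.0587]
eef_rot: [0.663, 0.749, -0.0, -0.002]
contact_force: [0.7, 1.1, -0.4]
opening: 0.621
finger_force: 8.3
clock: 39.43
tool_pos: [0.5024, -0.2713, 0.0625]
eef_rot: [0.664, 0.748, 0.0, 0.001]
contact_force: [-0.2, -0.3, 0.3]
opening: 0.623
finger_force: 8.3
```

```bash
python3 -m jog '[{"wx":0,"wy":0,"wz":0,"dx":0,"dy":0,"dz":-0.06,"hand":0.6},{"wx":0,"wy":0,"wz":0,"dx":0,"dy":0,"dz":-0.04,"hand":0.6},{"wx":0,"wy":0,"wz":0,"dx":0,"dy":0,"dz":-0.02,"hand":0.6},{"wx":0,"wy":0,"wz":0,"dx":0,"dy":0,"dz":0,"hand":0.6},{"wx":0,"wy":0,"wz":0,"dx":0,"dy":0,"dz":0,"hand":0.6}]'
python3 -m jog '[{"wx":0,"wy":0,"wz":0,"dx":0,"dy":0,"dz":-0.008,"hand":0.6},{"wx":0,"wy":0,"wz":0,"dx":0,"dy":0,"dz":0,"hand":0.6},{"wx":0,"wy":0,"wz":0,"dx":0,"dy":0,"dz":0,"hand":0.6},{"wx":0,"wy":0,"wz":0,"dx":0,"dy":0,"dz":0,"hand":0.6},{"wx":0,"wy":0,"wz":0,"dx":0,"dy":0,"dz":0,"hand":0.6}]'
python3 -m jog '[{"wx":0,"wy":0,"wz":0,"dx":0,"dy":0,"dz":-0.006,"hand":0.6},{"wx":0,"wy":0,"wz":0,"dx":0,"dy":0,"dz":0,"hand":0.6},{"wx":0,"wy":0,"wz":0,"dx":0,"dy":0,"dz":0,"hand":0.6},{"wx":0,"wy":0,"wz":0,"dx":0,"dy":0,"dz":0,"hand":0.6},{"wx":0,"wy":0,"wz":0,"dx":0,"dy":0,"dz":0,"hand":0.6}]'
```

```text
clock: 39.85
tool_pos: [0.5015, -0.2709, 0.0311]
eef_rot: [0.664, 0.748, -0.0, -0.0]
contact_force: [0.4, -0.2, -0.6]
opening: 0.624
finger_force: 8.3
clock: 40.27
tool_pos: [0.5018, -0.271, 0.0295]
eef_rot: [0.664, 0.748, 0.0, 0.0]
contact_force: [0.9, -0.6, -1.1]
opening: 0.622
finger_force: 8.3
clock: 40.68
tool_pos: [0.5016, -0.271, 0.0278]
eef_rot: [0.664, 0.748, 0.0, 0.0]
contact_force: [0.0, 0.2, -0.8]
opening: 0.627
finger_force: 8.3
```

```bash
python3 -m jog '[{"wx":0,"wy":0,"wz":0,"dx":0,"dy":0,"dz":-0.004,"hand":0.6},{"wx":0,"wy":0,"wz":0,"dx":0,"dy":0,"dz":0,"hand":0.6},{"wx":0,"wy":0,"wz":0,"dx":0,"dy":0,"dz":0,"hand":0.6},{"wx":0,"wy":0,"wz":0,"dx":0,"dy":0,"dz":0,"hand":0.6},{"wx":0,"wy":0,"wz":0,"dx":0,"dy":0,"dz":0,"hand":0.6}]'
python3 -m jog '[{"wx":0,"wy":0,"wz":0,"dx":0,"dy":0,"dz":-0.003,"hand":0.6},{"wx":0,"wy":0,"wz":0,"dx":0,"dy":0,"dz":0,"hand":0.6},{"wx":0,"wy":0,"wz":0,"dx":0,"dy":0,"dz":0,"hand":0.6},{"wx":0,"wy":0,"wz":0,"dx":0,"dy":0,"dz":0,"hand":0.6},{"wx":0,"wy":0,"wz":0,"dx":0,"dy":0,"dz":0,"hand":0.6}]'
python3 -m jog '[{"wx":0,"wy":0,"wz":0,"dx":0,"dy":0,"dz":-0.003,"hand":0.6},{"wx":0,"wy":0,"wz":0,"dx":0,"dy":0,"dz":0,"hand":0.6},{"wx":0,"wy":0,"wz":0,"dx":0,"dy":0,"dz":0,"hand":0.6},{"wx":0,"wy":0,"wz":0,"dx":0,"dy":0,"dz":0,"hand":0.6},{"wx":0,"wy":0,"wz":0,"dx":0,"dy":0,"dz":0,"hand":0.6}]'
```

```text
clock: 41.1
tool_pos: [0.5017, -0.2709, 0.0268]
eef_rot: [0.664, 0.748, 0.0, 0.0]
contact_force: [0.1, 0.7, -0.3]
opening: 0.624
finger_force: 8.3
clock: 41.52
tool_pos: [0.5018, -0.271, 0.0261]
eef_rot: [0.664, 0.748, 0.0, 0.0]
contact_force: [-0.3, 0.3, 1.8]
opening: 0.629
finger_force: 8.3
clock: 41.93
tool_pos: [0.5018, -0.2711, 0.0258]
eef_rot: [0.664, 0.748, 0.0, 0.0]
contact_force: [-0.9, 0.8, 6.3]
opening: 0.626
finger_force: 7.9
```

```bash
python3 -m jog '[{"wx":0,"wy":0,"wz":0,"dx":0,"dy":0,"dz":0.004,"hand":0.3},{"wx":0,"wy":0,"wz":0,"dx":0,"dy":0,"dz":0,"hand":0.15},{"wx":0,"wy":0,"wz":0,"dx":0,"dy":0,"dz":0,"hand":0},{"wx":0,"wy":0,"wz":0,"dx":0,"dy":0,"dz":0,"hand":0},{"wx":0,"wy":0,"wz":0,"dx":0,"dy":0,"dz":0,"hand":0}]'
python3 -m jog '[{"wx":0,"wy":0,"wz":0,"dx":0,"dy":0,"dz":0.08,"hand":0},{"wx":0,"wy":0,"wz":0,"dx":0,"dy":0,"dz":0.14,"hand":0},{"wx":0,"wy":0,"wz":0,"dx":0,"dy":0,"dz":0.14,"hand":0},{"wx":0,"wy":0,"wz":0,"dx":0,"dy":0,"dz":0.14,"hand":0},{"wx":0,"wy":0,"wz":0,"dx":0,"dy":0,"dz":0.14,"hand":0}]'
python3 -m jog '[{"wx":0,"wy":0,"wz":0,"dx":0,"dy":0.1,"dz":0.04,"hand":0},{"wx":0,"wy":0,"wz":0,"dx":-0.02,"dy":0.14,"dz":0,"hand":0},{"wx":0,"wy":0,"wz":0,"dx":-0.02,"dy":0.14,"dz":0,"hand":0},{"wx":0,"wy":0,"wz":0,"dx":-0.02,"dy":0.14,"dz":0,"hand":0},{"wx":0,"wy":0,"wz":0,"dx":-0.02,"dy":0.14,"dz":0,"hand":0}]'
python3 -m jog '[{"wx":0,"wy":0,"wz":0,"dx":-0.02,"dy":0.14,"dz":0,"hand":0},{"wx":0,"wy":0,"wz":0,"dx":-0.02,"dy":0.14,"dz":0,"hand":0},{"wx":0,"wy":0,"wz":0,"dx":-0.02,"dy":0.14,"dz":0,"hand":0},{"wx":0,"wy":0,"wz":0,"dx":-0.02,"dy":0.14,"dz":0,"hand":0},{"wx":0,"wy":0,"wz":0,"dx":-0.02,"dy":0.14,"dz":0,"hand":0}]'
python3 -m jog '[{"wx":0,"wy":0,"wz":0,"dx":-0.02,"dy":0.14,"dz":0,"hand":0},{"wx":0,"wy":0,"wz":0,"dx":-0.02,"dy":0.14,"dz":0,"hand":0},{"wx":0,"wy":0,"wz":0,"dx":-0.02,"dy":0.14,"dz":0,"hand":0},{"wx":0,"wy":0,"wz":0,"dx":-0.015,"dy":0.12,"dz":-0.1,"hand":0},{"wx":0,"wy":0,"wz":0,"dx":0,"dy":0.086,"dz":-0.1,"hand":0}]'
python3 -m jog '[{"wx":0,"wy":0,"wz":0,"dx":0,"dy":0,"dz":0,"hand":0},{"wx":0,"wy":0,"wz":0,"dx":0,"dy":0,"dz":0,"hand":0},{"wx":0,"wy":0,"wz":0,"dx":0,"dy":0,"dz":0,"hand":0},{"wx":0,"wy":0,"wz":0,"dx":0,"dy":0,"dz":0,"hand":0},{"wx":0,"wy":0,"wz":0,"dx":0,"dy":0,"dz":0,"hand":0}]' 12
python3 - <<'E'
from h import *
im={c:r.snapshot(c) for c in("side","top")};print(r.get_state()["tool_pos"])
for c in im: print(c,see(c,"milk_cup",near=(.501,-.271),z0=.012),see(c,"shaker",near=(.4375,.225)),see(c,"coaster")[:1])
m=(r.masks_of("top","board")[0]["region"]);v,u=np.nonzero(m);print(m.sum(),u.min(),u.max(),v.min(),v.max())
b=cv2.resize(im["top"][165:265,310:420],None,fx=5,fy=5,interpolation=cv2.INTER_CUBIC)
def bd(bx,by,z=.012):
    t=.116;return [.545+bx*np.cos(t)-by*np.sin(t),-.3313+bx*np.sin(t)+by*np.cos(t),z]
for P in [(-.037,.066),(.037,.066),(0,-.065),(-.075,.135),(.075,.135),(-.075,-.135),(.075,-.135)]:
    p=((proj("top",bd(*P))[0]-[310,165]+.5)*5).astype(int);cv2.circle(b,tuple(int(k) for k in p),3,(255,0,0),-1)
cv2.imwrite("pics/t10.png",b[:,:,::-1])
E
```

```text
clock: 42.35
tool_pos: [0.5015, -0.2709, 0.0261]
eef_rot: [0.664, 0.748, -0.0, -0.0]
contact_force: [0.5, 0.2, 0.2]
opening: 0.978
finger_force: 0.0
clock: 42.77
tool_pos: [0.5012, -0.2708, 0.1877]
eef_rot: [0.664, 0.748, -0.0, -0.0]
contact_force: [0.9, -0.8, -1.0]
opening: 0.999
finger_force: 0.0
clock: 43.18
tool_pos: [0.4811, -0.1045, 0.1964]
eef_rot: [0.664, 0.748, 0.0, 0.0]
contact_force: [0.8, 0.6, 0.4]
opening: 0.999
finger_force: 0.0
clock: 43.6
tool_pos: [0.4561, 0.0706, 0.1963]
eef_rot: [0.664, 0.748, -0.0, 0.0]
contact_force: [0.8, 0.4, 0.4]
opening: 0.997
finger_force: 0.0
clock: 44.02
tool_pos: [0.4377, 0.2299, 0.1466]
eef_rot: [0.662, 0.749, 0.002, -0.0]
contact_force: [1.0, -0.2, 0.2]
opening: 1.004
finger_force: 0.0
clock: 44.43
tool_pos: [0.4387, 0.2241, 0.1472]
eef_rot: [0.665, 0.747, 0.001, 0.001]
contact_force: [-0.0, -0.2, 0.4]
opening: 1.001
finger_force: 0.0
[0.43856736 0.22459679 0.14704672]
side [([0.5015, -0.2674], np.float64(0.8), 0.51)] [([0.4368, 0.2227], np.float64(0.8), 0.58)] [([0.5346, -0.4449], np.float64(0.14), 0.38)]
top [([0.5012, -0.2669], np.float64(0.9), 0.6)] [([0.4388, 0.2154], np.float64(0.45), 0.46)] [([0.5527, -0.3948], np.float64(0.52), 0.56)]
2460 323 412 186 241
```

View pics/t10.png

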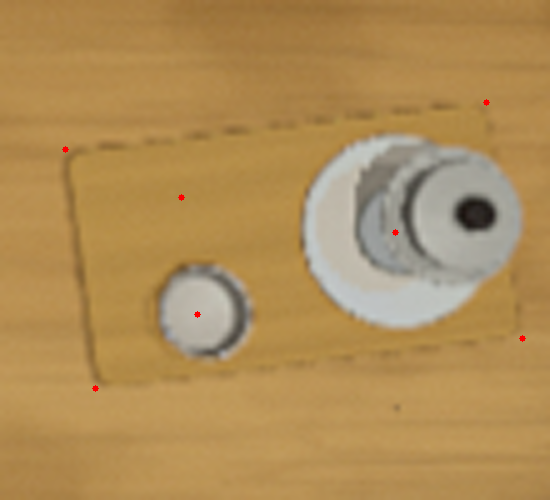

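Marked targets (red) agree: the cup stands over its point at (197,314) and the tumbler foot over the coaster centre at (396,232). The back-half point at (181,197) is free. Grasping the shaker.

```bash
python3 -m jog '[{"wx":0,"wy":0,"wz":0,"dx":0,"dy":0,"dz":-0.08,"hand":0},{"wx":0,"wy":0,"wz":0,"dx":0,"dy":0,"dz":-0.12,"hand":0},{"wx":0,"wy":0,"wz":0,"dx":0,"dy":0,"dz":-0.12,"hand":0},{"wx":0,"wy":0,"wz":0,"dx":0,"dy":0,"dz":-0.1,"hand":0},{"wx":0,"wy":0,"wz":0,"dx":0,"dy":0,"dz":-0.04,"hand":0}]'
python3 -m jog '[{"wx":0,"wy":0,"wz":0,"dx":0,"dy":0,"dz":0,"hand":0.1},{"wx":0,"wy":0,"wz":0,"dx":0,"dy":0,"dz":0,"hand":0.2},{"wx":0,"wy":0,"wz":0,"dx":0,"dy":0,"dz":0,"hand":0.3},{"wx":0,"wy":0,"wz":0,"dx":0,"dy":0,"dz":0,"hand":0.36},{"wx":0,"wy":0,"wz":0,"dx":0,"dy":0,"dz":0,"hand":0.42}]'
python3 -m jog '[{"wx":0,"wy":0,"wz":0,"dx":0,"dy":0,"dz":0,"hand":0.48},{"wx":0,"wy":0,"wz":0,"dx":0,"dy":0,"dz":0,"hand":0.54},{"wx":0,"wy":0,"wz":0,"dx":0,"dy":0,"dz":0,"hand":0.7},{"wx":0,"wy":0,"wz":0,"dx":0,"dy":0,"dz":0,"hand":0.7},{"wx":0,"wy":0,"wz":0,"dx":0,"dy":0,"dz":0,"hand":0.7}]'
python3 -m jog '[{"wx":0,"wy":0,"wz":0,"dx":0,"dy":0,"dz":0,"hand":0.7},{"wx":0,"wy":0,"wz":0,"dx":0,"dy":0,"dz":0,"hand":0.7},{"wx":0,"wy":0,"wz":0,"dx":0,"dy":0,"dz":0,"hand":0.7}]'
```

```text
clock: 45.3
tool_pos: [0.4366, 0.2251, 0.0286]
eef_rot: [0.664, 0.748, -0.002, -0.001]
contact_force: [0.2, -0.3, -0.1]
opening: 0.998
finger_force: 0.0
clock: 45.72
tool_pos: [0.4386, 0.2259, 0.0325]
eef_rot: [0.664, 0.748, 0.001, 0.0]
contact_force: [0.5, 0.0, -0.8]
opening: 0.646
finger_force: 0.0
clock: 46.13
tool_pos: [0.4379, 0.2256, 0.0317]
eef_rot: [0.664, 0.748, 0.0, 0.0]
contact_force: [-1.5, -0.4, 6.7]
opening: 0.464
finger_force: 12.3
clock: 46.38
tool_pos: [0.4379, 0.2256, 0.0317]
eef_rot: [0.664, 0.748, 0.0, 0.0]
contact_force: [-0.6, -0.9, 5.8]
opening: 0.462
finger_force: 12.3
```

```bash
python3 -m jog '[{"wx":0,"wy":0,"wz":0,"dx":0,"dy":0,"dz":0.04,"hand":0.7},{"wx":0,"wy":0,"wz":0,"dx":0,"dy":0,"dz":0.1,"hand":0.7},{"wx":0,"wy":0,"wz":0,"dx":0,"dy":0,"dz":0.14,"hand":0.7},{"wx":0,"wy":0,"wz":0,"dx":0,"dy":0,"dz":0.14,"hand":0.7},{"wx":0,"wy":0,"wz":0,"dx":0,"dy":0,"dz":0.14,"hand":0.7}]' 15
python3 -m jog '[{"wx":0,"wy":0,"wz":0,"dx":0.02,"dy":-0.06,"dz":0.1,"hand":0.7},{"wx":0,"wy":0,"wz":-0.03,"dx":0.036,"dy":-0.13,"dz":0,"hand":0.7},{"wx":0,"wy":0,"wz":-0.05,"dx":0.036,"dy":-0.13,"dz":0,"hand":0.7},{"wx":0,"wy":0,"wz":-0.05,"dx":0.036,"dy":-0.13,"dz":0,"hand":0.7},{"wx":0,"wy":0,"wz":-0.05,"dx":0.036,"dy":-0.13,"dz":0,"hand":0.7}]'
python3 -m jog '[{"wx":0,"wy":0,"wz":-0.05,"dx":0.036,"dy":-0.13,"dz":0,"hand":0.7},{"wx":0,"wy":0,"wz":-0.05,"dx":0.036,"dy":-0.13,"dz":0,"hand":0.7},{"wx":0,"wy":0,"wz":-0.05,"dx":0.036,"dy":-0.13,"dz":0,"hand":0.7},{"wx":0,"wy":0,"wz":-0.05,"dx":0.036,"dy":-0.13,"dz":0,"hand":0.7},{"wx":0,"wy":0,"wz":-0.05,"dx":0.036,"dy":-0.13,"dz":0,"hand":0.7}]'
python3 -m jog '[{"wx":0,"wy":0,"wz":-0.02,"dx":0.036,"dy":-0.13,"dz":0,"hand":0.7},{"wx":0,"wy":0,"wz":0,"dx":0.036,"dy":-0.13,"dz":0,"hand":0.7},{"wx":0,"wy":0,"wz":0,"dx":0.036,"dy":-0.13,"dz":0,"hand":0.7},{"wx":0,"wy":0,"wz":0,"dx":0.036,"dy":-0.13,"dz":0,"hand":0.7},{"wx":0,"wy":0,"wz":0,"dx":0.036,"dy":-0.1,"dz":0,"hand":0.7}]'
python3 -m jog '[{"wx":0,"wy":0,"wz":0,"dx":0.024,"dy":-0.06,"dz":0,"hand":0.7},{"wx":0,"wy":0,"wz":0,"dx":0,"dy":-0.042,"dz":0,"hand":0.7},{"wx":0,"wy":0,"wz":0,"dx":0,"dy":0,"dz":0,"hand":0.7},{"wx":0,"wy":0,"wz":0,"dx":0,"dy":0,"dz":0,"hand":0.7},{"wx":0,"wy":0,"wz":0,"dx":0,"dy":0,"dz":0,"hand":0.7}]'
python3 -m jog '[{"wx":0,"wy":0,"wz":0,"dx":0,"dy":0,"dz":0,"hand":0.7},{"wx":0,"wy":0,"wz":0,"dx":0,"dy":0,"dz":0,"hand":0.7},{"wx":0,"wy":0,"wz":0,"dx":0,"dy":0,"dz":0,"hand":0.7},{"wx":0,"wy":0,"wz":0,"dx":0,"dy":0,"dz":0,"hand":0.7},{"wx":0,"wy":0,"wz":0,"dx":0,"dy":0,"dz":0,"hand":0.7}]'
python3 - <<'E'
from h import *
im=r.snapshot("side");s=r.get_state();print(s["tool_pos"],s["q"])
cv2.imwrite("pics/s11.png",cv2.resize(im[70:220,220:370,::-1],None,fx=3.5,fy=3.5,interpolation=cv2.INTER_CUBIC))
E
```

```text
clock: 46.8
tool_pos: [0.4373, 0.2251, 0.173]
eef_rot: [0.664, 0.748, -0.0, -0.0]
contact_force: [1.0, 0.1, -1.2]
opening: 0.464
finger_force: 14.8
clock: 47.22
tool_pos: [0.4788, 0.079, 0.197]
eef_rot: [0.788, 0.615, 0.0, 0.0]
contact_force: [0.3, -0.2, -0.5]
opening: 0.461
finger_force: 14.7
clock: 47.63
tool_pos: [0.5237, -0.0836, 0.1967]
eef_rot: [0.916, 0.401, 0.0, -0.0]
contact_force: [0.1, 0.9, -1.0]
opening: 0.467
finger_force: 14.7
clock: 48.05
tool_pos: [0.5682, -0.2404, 0.1967]
eef_rot: [0.924, 0.384, -0.0, 0.001]
contact_force: [0.7, 0.3, -1.2]
opening: 0.462
finger_force: 14.8
clock: 48.47
tool_pos: [0.5745, -0.2603, 0.1962]
eef_rot: [0.923, 0.386, -0.0, -0.001]
contact_force: [0.4, 0.8, -1.2]
opening: 0.462
finger_force: 14.8
clock: 48.88
tool_pos: [0.5749, -0.2621, 0.1963]
eef_rot: [0.923, 0.385, 0.0, -0.0]
contact_force: [0.2, 0.0, -1.3]
opening: 0.463
finger_force: 14.8
[ 0.57494557 -0.26224982  0.19628861] [ 0.27705249  0.75046041  0.14326989  1.59686165 -0.13561131  0.80395418
 -0.30414747]
```

View pics/s11.png

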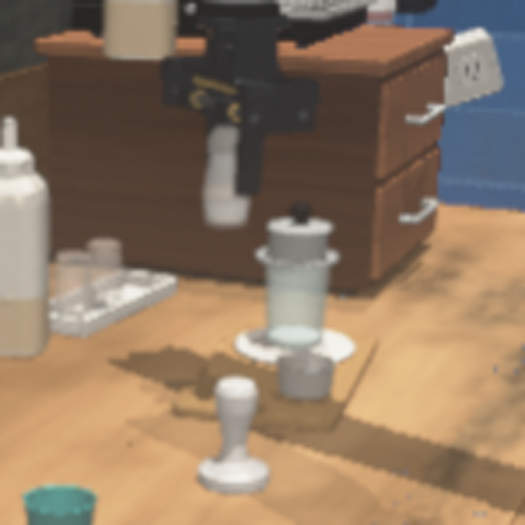

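The shaker hangs upright at crop (227,175), clear of the finished stack. Lowering.

```bash
python3 -m jog '[{"wx":0,"wy":0,"wz":0,"dx":0,"dy":0,"dz":-0.1,"hand":0.7},{"wx":0,"wy":0,"wz":0,"dx":0,"dy":0,"dz":-0.12,"hand":0.7},{"wx":0,"wy":0,"wz":0,"dx":0,"dy":0,"dz":-0.12,"hand":0.7},{"wx":0,"wy":0,"wz":0,"dx":0,"dy":0,"dz":-0.1,"hand":0.7},{"wx":0,"wy":0,"wz":0,"dx":0,"dy":0,"dz":-0.08,"hand":0.7}]'
python3 -m jog '[{"wx":0,"wy":0,"wz":0,"dx":0,"dy":0,"dz":-0.05,"hand":0.7},{"wx":0,"wy":0,"wz":0,"dx":0,"dy":0,"dz":0,"hand":0.7},{"wx":0,"wy":0,"wz":0,"dx":0,"dy":0,"dz":0,"hand":0.7},{"wx":0,"wy":0,"wz":0,"dx":0,"dy":0,"dz":0,"hand":0.7},{"wx":0,"wy":0,"wz":0,"dx":0,"dy":0,"dz":0,"hand":0.7}]'
python3 -m jog '[{"wx":0,"wy":0,"wz":0,"dx":0,"dy":0,"dz":0,"hand":0.7},{"wx":0,"wy":0,"wz":0,"dx":0,"dy":0,"dz":0,"hand":0.7},{"wx":0,"wy":0,"wz":0,"dx":0,"dy":0,"dz":0,"hand":0.7},{"wx":0,"wy":0,"wz":0,"dx":0,"dy":0,"dz":0,"hand":0.7},{"wx":0,"wy":0,"wz":0,"dx":0,"dy":0,"dz":0,"hand":0.7}]'
```

```text
clock: 49.35
tool_pos: [0.5741, -0.262, 0.0641]
eef_rot: [0.923, 0.385, -0.001, -0.001]
contact_force: [0.1, -0.3, -0.1]
opening: 0.463
finger_force: 14.8
clock: 49.77
tool_pos: [0.576, -0.263, 0.0554]
eef_rot: [0.923, 0.385, 0.001, 0.001]
contact_force: [-0.1, 0.8, -0.8]
opening: 0.464
finger_force: 14.8
clock: 50.18
tool_pos: [0.575, -0.2625, 0.0539]
eef_rot: [0.923, 0.385, 0.0, 0.0]
contact_force: [0.4, -0.5, -1.1]
opening: 0.462
finger_force: 14.8
```

```bash
python3 -m jog '[{"wx":0,"wy":0,"wz":0,"dx":0,"dy":0,"dz":-0.016,"hand":0.7},{"wx":0,"wy":0,"wz":0,"dx":0,"dy":0,"dz":-0.016,"hand":0.7},{"wx":0,"wy":0,"wz":0,"dx":0,"dy":0,"dz":0,"hand":0.7},{"wx":0,"wy":0,"wz":0,"dx":0,"dy":0,"dz":0,"hand":0.7},{"wx":0,"wy":0,"wz":0,"dx":0,"dy":0,"dz":0,"hand":0.7}]'
python3 -m jog '[{"wx":0,"wy":0,"wz":0,"dx":0,"dy":0,"dz":-0.004,"hand":0.7},{"wx":0,"wy":0,"wz":0,"dx":0,"dy":0,"dz":0,"hand":0.7},{"wx":0,"wy":0,"wz":0,"dx":0,"dy":0,"dz":0,"hand":0.7},{"wx":0,"wy":0,"wz":0,"dx":0,"dy":0,"dz":0,"hand":0.7},{"wx":0,"wy":0,"wz":0,"dx":0,"dy":0,"dz":0,"hand":0.7}]'
python3 -m jog '[{"wx":0,"wy":0,"wz":0,"dx":0,"dy":0,"dz":-0.004,"hand":0.7},{"wx":0,"wy":0,"wz":0,"dx":0,"dy":0,"dz":0,"hand":0.7},{"wx":0,"wy":0,"wz":0,"dx":0,"dy":0,"dz":0,"hand":0.7},{"wx":0,"wy":0,"wz":0,"dx":0,"dy":0,"dz":0,"hand":0.7},{"wx":0,"wy":0,"wz":0,"dx":0,"dy":0,"dz":0,"hand":0.7}]'
```

```text
clock: 50.6
tool_pos: [0.5748, -0.2624, 0.0455]
eef_rot: [0.923, 0.385, -0.0, -0.0]
contact_force: [-0.2, -0.3, -0.5]
opening: 0.464
finger_force: 14.8
clock: 51.02
tool_pos: [0.5749, -0.2625, 0.0449]
eef_rot: [0.923, 0.385, 0.0, 0.0]
contact_force: [0.3, -0.2, -0.2]
opening: 0.464
finger_force: 14.8
clock: 51.43
tool_pos: [0.575, -0.2627, 0.044]
eef_rot: [0.923, 0.385, 0.0, 0.0]
contact_force: [-1.2, -0.8, 2.3]
opening: 0.465
finger_force: 15.0
```

```bash
python3 -m jog '[{"wx":0,"wy":0,"wz":0,"dx":0,"dy":0,"dz":-0.002,"hand":0.5},{"wx":0,"wy":0,"wz":0,"dx":0,"dy":0,"dz":0,"hand":0.4},{"wx":0,"wy":0,"wz":0,"dx":0,"dy":0,"dz":0,"hand":0.25},{"wx":0,"wy":0,"wz":0,"dx":0,"dy":0,"dz":0,"hand":0.25},{"wx":0,"wy":0,"wz":0,"dx":0,"dy":0,"dz":0,"hand":0.25}]'
python3 -m jog '[{"wx":0,"wy":0,"wz":0,"dx":0,"dy":0,"dz":0.06,"hand":0.25},{"wx":0,"wy":0,"wz":0,"dx":0,"dy":0,"dz":0.12,"hand":0.25},{"wx":0,"wy":0,"wz":0,"dx":0,"dy":0,"dz":0.14,"hand":0.25},{"wx":0,"wy":0,"wz":0,"dx":0,"dy":0,"dz":0.14,"hand":0.25},{"wx":0,"wy":0,"wz":0,"dx":0,"dy":0,"dz":0.14,"hand":0.25}]'
python3 -m jog '[{"wx":0,"wy":0,"wz":0,"dx":0,"dy":0.1,"dz":0.08,"hand":0.25},{"wx":0,"wy":0,"wz":0,"dx":-0.05,"dy":0.14,"dz":0,"hand":0.25},{"wx":0,"wy":0,"wz":0,"dx":-0.05,"dy":0.15,"dz":0,"hand":0.25},{"wx":0,"wy":0,"wz":0,"dx":-0.05,"dy":0.15,"dz":0,"hand":0.25},{"wx":0,"wy":0,"wz":0,"dx":-0.05,"dy":0.15,"dz":0,"hand":0.25}]'
python3 -m jog '[{"wx":0,"wy":0,"wz":0,"dx":-0.05,"dy":0.15,"dz":0,"hand":0.25},{"wx":0,"wy":0,"wz":0,"dx":-0.05,"dy":0.15,"dz":0,"hand":0.25},{"wx":0,"wy":0,"wz":0,"dx":-0.05,"dy":0.15,"dz":0,"hand":0.25},{"wx":0,"wy":0,"wz":0,"dx":0,"dy":0.12,"dz":0,"hand":0.25},{"wx":0,"wy":0,"wz":0,"dx":0,"dy":0.06,"dz":0,"hand":0.25}]'
python3 -m jog '[{"wx":0,"wy":0,"wz":0,"dx":0,"dy":0,"dz":0,"hand":0.25},{"wx":0,"wy":0,"wz":0,"dx":0,"dy":0,"dz":0,"hand":0.25},{"wx":0,"wy":0,"wz":0,"dx":0,"dy":0,"dz":0,"hand":0.25},{"wx":0,"wy":0,"wz":0,"dx":0,"dy":0,"dz":0,"hand":0.25},{"wx":0,"wy":0,"wz":0,"dx":0,"dy":0,"dz":0,"hand":0.25}]'
python3 - <<'E'
from h import *
im={c:r.snapshot(c) for c in("side","top")};print(r.get_state()["tool_pos"])
for c in im: print(c,see(c,"milk_cup",near=(.501,-.271),z0=.012),see(c,"shaker",near=(.575,-.2625),z0=.012))
a=cv2.resize(im["side"][110:220,240:350],(400,400),interpolation=cv2.INTER_CUBIC)
b=cv2.resize(im["top"][160:270,310:420],(400,400),interpolation=cv2.INTER_CUBIC)
cv2.imwrite("pics/m12.png",np.hstack([a,b])[:,:,::-1])
E
```

```text
clock: 51.85
tool_pos: [0.575, -0.2624, 0.0432]
eef_rot: [0.923, 0.385, 0.0, -0.0]
contact_force: [0.2, -0.1, 0.4]
opening: 0.752
finger_force: 0.0
clock: 52.27
tool_pos: [0.5745, -0.2623, 0.1947]
eef_rot: [0.923, 0.385, -0.0, -0.0]
contact_force: [-0.2, -0.1, 0.6]
opening: 0.75
finger_force: 0.0
clock: 52.68
tool_pos: [0.5241, -0.0885, 0.2135]
eef_rot: [0.923, 0.384, 0.0, 0.0]
contact_force: [0.3, 0.8, -0.2]
opening: 0.75
finger_force: 0.0
clock: 53.1
tool_pos: [0.4862, 0.0726, 0.2133]
eef_rot: [0.922, 0.388, 0.0, -0.001]
contact_force: [0.5, -0.0, 0.5]
opening: 0.749
finger_force: 0.0
clock: 53.52
tool_pos: [0.4875, 0.0657, 0.2133]
eef_rot: [0.924, 0.383, -0.0, 0.0]
contact_force: [0.4, -0.7, 0.8]
opening: 0.75
finger_force: 0.0
[0.48750416 0.0663332  0.21328928]
side [] [([0.5821, -0.2678], np.float64(0.73), 0.61)]
top [([0.5009, -0.267], np.float64(0.94), 0.56)] [([0.5778, -0.2588], np.float64(0.73), 0.56)]
```

View pics/m12.png

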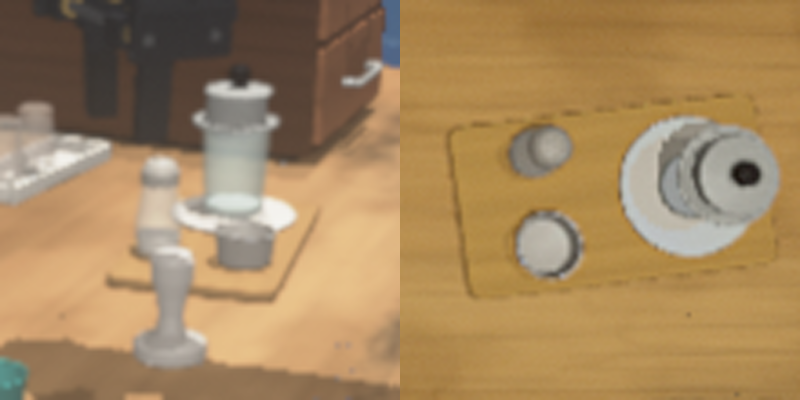

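The left half shows the lidded stack, the cup and the shaker all upright and untouched. From the top, the shaker at (540,152) stands behind the cup at (548,245), both within about 3 mm of target. Handing in.

```bash
python3 -c "
from plant import r
print(r.finish_job())"
```

```text
the job is handed in; nothing more can be done
None
```

The job is handed in after about 54 s of robot time: the tumbler, top filter and lid are stacked on the coaster, with the steel cup and the shaker behind it on the left end, all released upright and about 3 mm or less from target by the camera.

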